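Ready a found drill for collection

ROBOT

A 7-joint arm with a two-finger parallel gripper is mounted at the origin on the work surface. World frame = base frame: x ahead of the robot, y to its left, z up, the work surface at z = 0. Lengths are in m, angles in rad, forces in N, time in s.
With the tool pointing down it reaches from about 0.35 to 0.9 m from the base axis. Payload 8.1 kg.
Tool frame: the origin (TCP) lies on the centre line of the jaws, within the pads' length; the fingertips stand 22 mm ahead of it and the grasp point (between the pads) lies 3 mm ahead of it; z points along the fingers, y is the line along which they close (so a half turn about z gives the same grasp; the last joint's range is limited). The gripper opens to 92 mm and grips with 3 to 60 N. Pads are 19 mm wide; open, the fingers measure 130 mm over their backs; the gripper's body (75 mm by 190 mm) begins 47 mm behind the grasp point.
Start: joints at [-1.433, 0.434, 0.025, 1.573, -0.012, 1.134, -0.075], TCP at [0.149, 0.607, 0.249] pointing down, gripper open.
Joint ranges: [-2.62, 2.62], [-0.44, 2.09], [-1.27, 1.32], [0.08, 2.57], [-1.32, 4.46], [0.12, 2], [-2.74, 2.74]. Speed limits (rad/s): [2.22, 2.22, 3.01, 3.01, 3.14, 3.14, 3.14].

INTERFACE

Orientations are given as a 3x3 rotation matrix whose columns are the frame's x, y, z axes.
In Python, from workcell import manip gives the robot as it stands.
- The arm moves only by the shell command python3 -m pendant 'ROWS' [OPENING] [FORCE]. ROWS is a JSON object of lists of equal length, an entry for each row: "linear": the shift along the world's x, y, z in units of 30 mm (1.0 is 30 mm), a list of three; "delta_rot": the turn, a rotation vector about the world's x, y, z in units of 8 degrees (1.0 is 8 degrees), a list of three. A call has 1 to 5 rows; each row is the pose to reach, as a shift and turn from the pose commanded when the call began; what a row does not reach only later rows make up. A row lasts 1/8 s, in which the tool goes at most 62.5 mm and 10.7 degrees, less where a joint would pass 70% of its speed; a pose out of reach is approached as far as the arm can. A call with a gripper value outside its range is refused whole. OPENING is the finger opening in mm, from 0 to 91.8, set as the call begins (- or left out, the last holds). The fingers move at their own pace and stop on an object; FORCE is the grip in N (left out, the last holds). Time passes only in rows, so rows that repeat a pose let the fingers close. It gives the time, the measured TCP pose, the force, the opening and the grip force at its end, in the units of the state.
- manip.observe(): the state, without advancing time (a new reading comes with each control period).
- manip.read_camera(name): name is "side" or "top" or "wrist"; returns (picture, depth): 384x512x3 uint8, red, green, blue; 384x512 float32, m along the optical axis (not along the pixel's ray), 0 where there is no reading.
- manip.camera_model(name): a dict with "camera_matrix" (3x3 intrinsics, pixels), "k1" (the pictures are not rectified: a ray, as slopes to the right and down, at radius r is drawn at 1 + k1 r^2 times it, then the intrinsics apply), "R" (3x3) and "t" (3): a world point X has camera coordinates R X + t. Camera axes: x right, y down, z forward; pixel columns grow to the right and rows downward; lengths in m; the calibration is good to about 2 mm. A picture is of the moment at which its call begins: read the wrist's pose just before it. camera_model takes no time and is no camera call; for the wrist camera it gives the pose at the moment of the call.
- manip.finish_job(): hands the job in; it is judged then, once.
Trained networks look in the newest picture that a camera, given by its name, has taken for a name from the list of things; names that differ only in an ending like _2 or _b are one class to them, and where a whole thing is asked for, a point or a joint stands for the part that bears it (a point fixed in the world has none). Each returns a list of dicts, best first, with "p" (0 to 1); they miss things now and then, are a little off and sometimes report something else, mostly with a low value. They report only what shows in the picture. A call takes as long as a camera call.
- manip.find_in(camera, name): "bbox" ([left, top, right, bottom] in pixels, round what is visible of it).
- manip.regions_of(camera, name): "mask" (384x512 bool, what is visible of it) and "bbox" ([left, top, right, bottom] in pixels, round what is visible of it).
The state is a dict: "time": time; "joint_pos": joint angles; "dq": joint speeds; "tau": joint torques, N m; "tcp_pos": TCP position; "ee_rot": TCP orientation; "contact_force": force on the tool from outside, world axes, zero at the start; "torque": the same for the moment, N m; "finger_gap": opening from 0.0 (shut) to 1.0 (fully open); "gripper_force": force on a finger pad.
Only numpy, scipy, OpenCV 4.12 (cv2) and the standard library are available. Lean on these libraries where they do the work, as an engineer would, in place of code of your own. Each camera call takes 0.05 s, during which the arm holds its last target. There are 200 camera calls.

TASK

The found drill is to be handed back complete: stand the step drill (the short bit with the wide stepped head) shank down, fully home in the drill's chuck and turn the sleeve clockwise as far as it will go, so that the jaws hold it upright, and move every spare battery pack from the intake bin into the shallow cardboard return tray. Only when that is done, take up the scanner, aim it squarely at the middle of the drill's barcode tag from about 100 mm and hold it still there for two seconds, then lay it back right way up and lengthwise in the middle of its rubber pad. Leave the wallet in the bin and do not disturb the other bits or belongings.

Things in the scene. Friction and masses are not known exactly. Their poses are not given: they have to be found in the camera images.
- drill: Found drill, fixed nose up in a black stand 120 x 110 mm; grey housing 60 mm across on the origin's vertical axis, pistol grip and battery out to its +x as far as 170 mm (110 mm high). Origin on the table under the chuck's axis; z up. Keyless chuck on top, its bore open upwards, floor of the bore 142 mm above the table.
- chuck_top (a point): Centre of the chuck's mouth, level with the top of the sleeve, 180 mm above the table, on the chuck's axis; z up. The bore is 38 mm deep from here. Three steel jaws, level with the mouth, stand 120 degrees apart around a clear opening 18 mm across when the sleeve reads 0.
- sleeve (a joint): Turn of the black ribbed sleeve (upright cylinder on the chuck's axis, 44 mm across, z 145 to 180 mm), rad, 0 to 3.0, growing clockwise from above; starts at 0 to 0.8. Each rad moves the jaws 1.6 mm inward: they meet a 10 mm shank at about 2.5, then press; stop at 3.0. Stiff (0.15 N m, 0.3 when tightening), stays where left, so it may be turned in several grasps.
- bit_block: Fixed wooden block 150 (x) x 45 (y) x 30 mm tall with three upright holes 12 mm wide, 24 mm deep, in a row 45 mm apart along its x, each with one bit standing in it in unknown order. Origin under its centre.
- step_bit: The step drill, the shortest bit, with a wide stepped head; steel, 70 g. Origin at the foot of its shank, z along it towards the head. Shank 10 mm across, 44 mm long; head 18 mm across from 44 to 60 mm above the origin, 13 mm to 64 mm, 8 mm to 67 mm (top). Stands with its foot 6 mm above the table in the block.
- twist_bit: A plain twist drill, 10 mm across, 100 mm long, standing in the block. Leave alone.
- driver_bit: A dark screwdriver bit holder, 10 to 13 mm across, 86 mm long, standing in the block. Leave alone.
- bin: Fixed grey open intake bin, outside 250 (x) x 310 (y) x 55 mm tall, walls and floor 4 mm. Origin on the table under its centre.
- battery0: A black spare battery pack, 62 (x) x 42 (y) x 34 mm (z, up), about 0.2 kg, lying in the intake bin (two to four of the four packs are there). Origin at the centre of its underside.
- battery1: A black spare battery pack, 62 (x) x 42 (y) x 34 mm (z, up), about 0.2 kg, lying in the intake bin (two to four of the four packs are there). Origin at the centre of its underside.
- battery2: A black spare battery pack, 62 (x) x 42 (y) x 34 mm (z, up), about 0.2 kg, lying in the intake bin (two to four of the four packs are there). Origin at the centre of its underside.
- battery3: A black spare battery pack, 62 (x) x 42 (y) x 34 mm (z, up), about 0.2 kg, lying in the intake bin (two to four of the four packs are there). Origin at the centre of its underside.
- wallet: A brown wallet, 110 (x) x 75 (y) x 18 mm, lying in the bin at its -y end. Origin at the centre of its underside. It stays in the bin.
- tray: Fixed shallow cardboard return tray, outside 240 (x) x 220 (y) x 40 mm tall, walls and floor 4 mm. Origin on the table under its centre.
- pad: Fixed black rubber pad of the scanner, 210 (x, its length) x 120 (y) x 4 mm thick. Origin at the centre of its underside, on the table.
- scanner: Hand-held label scanner, 0.2 kg, 155 mm long, on its pad. Origin at its underside; x along it towards the black head, z out of its top. Grey handle 38 mm wide (y), 12 to 42 mm above the underside, x = -77 to 25 mm; head 55 x 56 x 45 mm tall centred at x = 52 mm. The window on the head's underside looks along -z; always on, no trigger.
- scanner_window (a point): Centre of the scanner's window, on the underside of its head: 55 mm along the scanner's +x from its origin; axes as the scanner's.
- scanner_spot (a point): The point 100 mm straight out in front of the window (along the scanner's -z): where the beam lands at the best reading distance.
- label: The drill's barcode tag, white, 60 (x, uphill) x 85 (y) mm, on a fixed sloping plate 100 x 110 mm on a steel stand. Origin at the tag's centre, on its surface, 60 mm above the table; z is its outward normal, leaning 25 degrees from vertical towards the downhill side, which roughly faces the robot; x points up the slope.
- phone: Black phone lying flat, 140 x 66 x 9 mm. Leave alone.
- case: Dark spectacles case, 155 x 60 x 42 mm. Leave alone.
- mug: White mug, 76 mm across, 90 mm tall. Leave alone.
- flask: Steel flask, 70 mm across, 200 mm tall. Leave alone.

How it is judged:
On the way, in this order (a step that is already met when the one before it is completed fails the run):
1. the step drill stands fully home in the chuck and the sleeve is turned tight on it (value of joint sleeve above 2.75 rad and horizontal distance between step_bit and chuck_top below 0.003 m and z of step_bit in the frame of chuck_top below -0.032 m and angle between step_bit's own z axis and vertical below 0.07 rad), for 0.2 s.
2. with the chuck tight and every battery pack in the tray, the scanner looks squarely at the middle of the tag from 50 to 150 mm, held still for one second (all of step 1 and x of scanner_spot in the frame of label between -0.02 and 0.02 m and y of scanner_spot in the frame of label between -0.02 and 0.02 m and z of scanner_window in the frame of label between 0.05 and 0.15 m and angle between the z axis of scanner and the z axis of label, either way round below 0.26 rad and linear speed of scanner below 0.04 m/s and x of battery0 in the frame of tray between -0.116 and 0.116 m and y of battery0 in the frame of tray between -0.106 and 0.106 m and z of battery0 in the frame of tray between -0.002 and 0.05 m and linear speed of each of battery0, battery1, battery2, battery3 below 0.05 m/s and x of battery1 in the frame of tray between -0.116 and 0.116 m and y of battery1 in the frame of tray between -0.106 and 0.106 m and z of battery1 in the frame of tray between -0.002 and 0.05 m and x of battery2 in the frame of tray between -0.116 and 0.116 m and y of battery2 in the frame of tray between -0.106 and 0.106 m and z of battery2 in the frame of tray between -0.002 and 0.05 m and x of battery3 in the frame of tray between -0.116 and 0.116 m and y of battery3 in the frame of tray between -0.106 and 0.106 m and z of battery3 in the frame of tray between -0.002 and 0.05 m), for 1 s.
At the end, for the whole second after the job is handed in: Step drill in the chuck: 3 mm from its axis, 4 degrees from upright, foot 32 mm or more below the mouth, sleeve past 2.75 rad; all battery packs at rest in the tray (under 50 mm up); scanner flat on its pad, within 40 mm along and 35 mm across of its centre and 20 degrees of its length (all of step 1 and x of battery0 in the frame of tray between -0.116 and 0.116 m and y of battery0 in the frame of tray between -0.106 and 0.106 m and z of battery0 in the frame of tray between -0.002 and 0.05 m and linear speed of each of battery0, battery1, battery2, battery3 below 0.05 m/s and x of battery1 in the frame of tray between -0.116 and 0.116 m and y of battery1 in the frame of tray between -0.106 and 0.106 m and z of battery1 in the frame of tray between -0.002 and 0.05 m and x of battery2 in the frame of tray between -0.116 and 0.116 m and y of battery2 in the frame of tray between -0.106 and 0.106 m and z of battery2 in the frame of tray between -0.002 and 0.05 m and x of battery3 in the frame of tray between -0.116 and 0.116 m and y of battery3 in the frame of tray between -0.106 and 0.106 m and z of battery3 in the frame of tray between -0.002 and 0.05 m and x of scanner in the frame of pad between -0.04 and 0.04 m and y of scanner in the frame of pad between -0.035 and 0.035 m and z of scanner in the frame of pad below 0.012 m and angle between scanner's own z axis and vertical below 0.1 rad and angle between the x axis of scanner and the x axis of pad, either way round below 0.35 rad and linear speed of scanner below 0.03 m/s); the robot touches nothing.
It fails at once if one of the other bits is pushed about or taken (distance of any of twist_bit, driver_bit from where it was at the start of the episode above 0.04 m).
It fails at once if someone's belongings are pushed about (distance of any of phone, case, mug, flask from where it was at the start of the episode above 0.04 m).
It fails at once if the wallet is lifted out of the bin (z of wallet in the frame of bin above 0.06 m).
Of battery0, battery1, battery2, battery3 only 2 to 4 are there at a start; the rules pass over those that are not, and their reading is None.
At some moment in a run one of battery0, battery1, battery2, battery3, scanner may be knocked a few centimetres aside while the robot is not near it.
It also fails if it takes over 210 s, if anything falls off the work surface, if the arm or the gripper's body presses on something with over 40 N, if the wrist force passes 120 N, or if a joint passes its speed limit or range.

## Working session

There is one attempt and no reset: what is moved stays moved. The work goes in short steps, Python scripts to look and compute and a shell command to move; the robot and the scene stay as the last step left them, time stands still between calls to the robot, and variables do not carry over. Pictures are saved under pics/ and viewed, at most 14 in all, crops included, and the job is handed in when it is done.

```bash
ls; mkdir -p pics; cat > h.py <<'E'
import numpy as np, cv2
from workcell import manip
def pts(cam, dep, m=None):
    m=m or manip.camera_model(cam); K=np.array(m["camera_matrix"]);R=np.array(m["R"]);t=np.array(m["t"])
    v,u=np.mgrid[0:384,0:512]
    p=cv2.undistortPoints(np.stack([u,v],-1).reshape(-1,1,2).astype(np.float64),K,np.array([m["k1"],0,0,0.])).reshape(384,512,2)
    c=np.dstack([p*dep[...,None],dep])
    return (c-t)@R
def snap(cam,name=None):
    m=manip.camera_model(cam); pic,dep=manip.read_camera(cam)
    if name: cv2.imwrite(f"pics/{name}.png",pic[...,::-1])
    P=pts(cam,dep,m); P[dep<=0]=np.nan
    return pic,dep,P
def rect(P,mask,zlo,zhi):
    q=P[mask]; q=q[(q[:,2]>zlo)&(q[:,2]<zhi)]
    (cx,cy),(w,h),a=cv2.minAreaRect(q[:,:2].astype(np.float32))
    return len(q),np.round([cx,cy,w,h],4),round(a,1),np.round(np.median(q,0),4)
def state():
    s=manip.observe(); print({k:np.round(s[k],4).tolist() for k in("time","tcp_pos","ee_rot","joint_pos","finger_gap","contact_force")})
E
python3 - <<'E'
from h import *
state()
for c in("top","side"):
    pic,dep,P=snap(c,c+"0"); np.save(c+"P.npy",P); m=manip.camera_model(c); print(c,np.round(m["camera_matrix"],0).tolist(),np.round(m["R"],3).tolist(),np.round(m["t"],3))
    for n in["drill","bit_block","step_bit","twist_bit","driver_bit","bin","battery0","wallet","tray","pad","scanner","label","phone","case","mug","flask"]:
        for d in manip.regions_of(c,n):
            if d["p"]>.3:
                q=P[d["mask"]]; q=q[~np.isnan(q[:,0])]
                print(c,n,round(d["p"],2),np.round(d["bbox"]).tolist(),np.round(np.median(q,0),3) if len(q) else "")
E
```

```text
pics
{'time': 0.0, 'tcp_pos': [0.149, 0.6065, 0.248], 'ee_rot': [[-0.9711, 0.2386, -0.0002], [0.2386, 0.9711, -0.0015], [-0.0002, -0.0015, -1.0]], 'joint_pos': [-1.4326, 0.4352, 0.025, 1.5741, -0.0116, 1.134, -0.0751], 'finger_gap': 1.001, 'contact_force': [-0.1135, -0.1614, 1.041]}
top [[356.0, 0.0, 255.0], [0.0, 356.0, 193.0], [0.0, 0.0, 1.0]] [[0.023, -1.0, -0.015], [-0.998, -0.021, -0.064], [0.064, 0.017, -0.998]] [0.018 0.571 0.962]
top drill 0.74 [290.0, 186.0, 334.0, 266.0] [ 0.485 -0.108  0.004]
top bit_block 0.87 [211.0, 205.0, 230.0, 259.0] [0.458 0.12  0.03 ]
top step_bit 0.73 [241.0, 214.0, 275.0, 265.0] [0.437 0.021 0.009]
top step_bit 0.55 [306.0, 206.0, 326.0, 264.0] [ 0.479 -0.138  0.047]
top step_bit 0.52 [370.0, 121.0, 396.0, 175.0] [ 0.699 -0.315  0.04 ]
top step_bit 0.44 [216.0, 233.0, 224.0, 237.0] [0.455 0.124 0.068]
top bin 0.71 [86.0, 176.0, 208.0, 274.0] [0.461 0.351 0.005]
top battery0 0.9 [141.0, 190.0, 161.0, 211.0] [0.541 0.314 0.038]
top battery0 0.9 [102.0, 193.0, 128.0, 220.0] [0.534 0.409 0.037]
top wallet 0.38 [233.0, 95.0, 278.0, 190.0] [0.663 0.042
[... 1514 characters left out ...]
, 291.0, 359.0, 384.0] [ 0.494 -0.375  0.004]
side pad 0.86 [200.0, 234.0, 293.0, 293.0] [ 0.472 -0.152  0.004]
side scanner 0.95 [210.0, 242.0, 271.0, 278.0] [ 0.476 -0.153  0.045]
side label 0.69 [283.0, 212.0, 341.0, 266.0] [ 0.653 -0.151  0.059]
side label 0.69 [252.0, 86.0, 272.0, 137.0] [0.695 0.349 0.105]
side label 0.34 [182.0, 181.0, 237.0, 213.0] [0.453 0.107 0.028]
side phone 0.78 [189.0, 211.0, 239.0, 240.0] [0.435 0.017 0.009]
side mug 0.84 [261.0, 126.0, 299.0, 161.0] [0.73  0.24  0.064]
side mug 0.5 [328.0, 278.0, 394.0, 310.0] [ 0.694 -0.331  0.04 ]
side flask 0.58 [251.0, 83.0, 271.0, 134.0] [0.696 0.35  0.102]
side flask 0.41 [202.0, 124.0, 220.0, 143.0] [0.53  0.405 0.033]
```

```bash
python3 - <<'E'
import cv2
a=cv2.imread("pics/top0.png")[90:290,80:470]
cv2.imwrite("pics/top0c.png",cv2.resize(a,None,fx=2,fy=2,interpolation=cv2.INTER_CUBIC))
b=cv2.imread("pics/side0.png")[80:384,140:410]
cv2.imwrite("pics/side0c.png",cv2.resize(b,None,fx=1.95,fy=1.95,interpolation=cv2.INTER_CUBIC))
E
```

```text
(no output)
```

View pics/top0c.png

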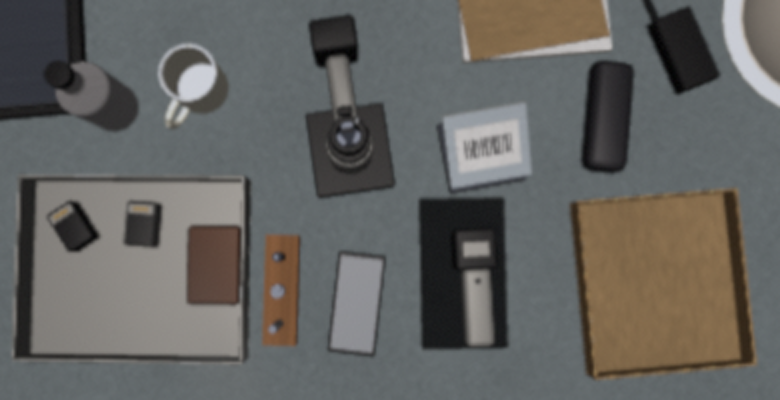

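View pics/side0c.png

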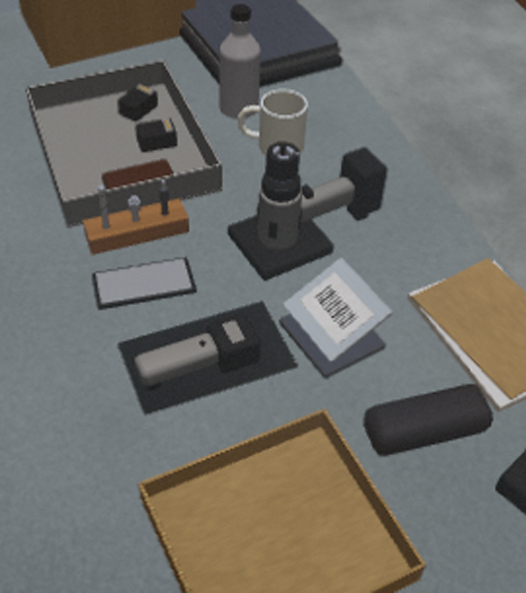

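The top view shows two packs in the bin (crop (72,225) and (143,222)), the wallet at its −y end, and the step drill in the middle hole (277,291). The scanner's head points away from the robot (475,250), and the tag is at (487,145). The side view agrees: the step drill is the short middle bit at (135,205).

I'm moving over the bits.

```bash
python3 -m pendant '{"linear":[[1,-1.6,0],[2,-3.2,0],[3,-4.8,0],[4,-6.4,0],[5,-8.1,0]],"delta_rot":[[0,0,0.35],[0,0,0.7],[0,0,1.05],[0,0,1.4],[0,0,1.75]]}' 40 >/dev/null; python3 -m pendant '{"linear":[[1,-1.6,0],[2,-3.2,0],[3,-4.8,0],[3.8,-6.4,0],[3.8,-8.1,0]],"delta_rot":[[0,0,0],[0,0,0],[0,0,0],[0,0,0],[0,0,0]]}' >/dev/null;  python3 -m pendant '{"linear":[[0,0,0],[0,0,0],[0,0,0]],"delta_rot":[[0,0,0],[0,0,0],[0,0,0]]}'
python3 - <<'E'
from h import *
state()
pic,dep,P=snap("wrist","w1"); np.save("w1.npy",P)
m=manip.camera_model("wrist"); print(np.round(m["camera_matrix"],0).tolist(),(-np.array(m["R"]).T@m["t"]).round(3))
for n in["step_bit","twist_bit","driver_bit","bit_block"]:
    for d in manip.regions_of("wrist",n):
        q=P[d["mask"]]; q=q[q[:,2]>.01]
        if len(q): print(n,round(d["p"],2),np.round(d["bbox"]).tolist(),np.round(np.median(q,0),4),q[:,2].max().round(4))
E
```

```text
time: 3.32
tcp_pos: [0.413, 0.1223, 0.2488]
ee_rot: [[-1.0, -0.006, 0.0], [-0.006, 1.0, 0.0], [-0.0, 0.0, -1.0]]
contact_force: [-0.7, -0.6, 0.2]
finger_gap: 0.435
gripper_force: 0.0
{'time': 3.325, 'tcp_pos': [0.413, 0.1223, 0.2488], 'ee_rot': [[-1.0, -0.0056, 0.0002], [-0.0056, 1.0, 0.0004], [-0.0002, 0.0004, -1.0]], 'joint_pos': [-0.6506, 0.1085, 0.2647, 2.0332, -0.0339, 1.0036, 1.2072], 'finger_gap': 0.4353, 'contact_force': [-0.6893, -0.5946, 0.1939]}
[[297.0, 0.0, 253.0], [0.0, 297.0, 191.0], [0.0, 0.0, 1.0]] [0.333 0.121 0.384]
step_bit 0.48 [249.0, 197.0, 260.0, 218.0] [0.4506 0.1232 0.0657] 0.0741
step_bit 0.23 [18.0, 136.0, 122.0, 247.0] [ 0.413  -0.1274  0.019 ] 0.2975
twist_bit 0.69 [248.0, 162.0, 261.0, 186.0] [0.4056 0.1236 0.0953] 0.1067
driver_bit 0.63 [250.0, 228.0, 261.0, 263.0] [0.4959 0.1234 0.0712] 0.0925
bit_block 0.77 [238.0, 138.0, 273.0, 256.0] [0.441  0.1229 0.0294] 0.1067
```

View pics/w1.png

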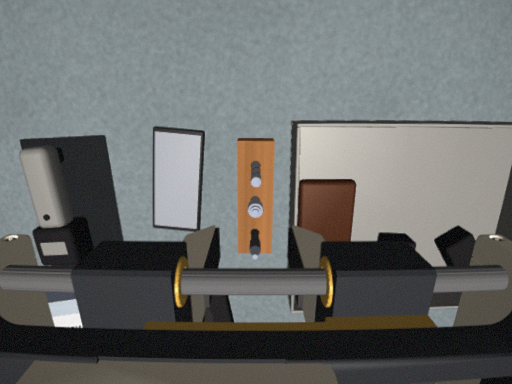

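The step drill's head shows at (255,205), between the twist bit at (256,175) and the driver bit at (255,243). I'll fit the centres next.

```bash
python3 - <<'E'
from h import *
P=np.load("w1.npy")
V=~np.isnan(P[...,0])
x,y,z=P[...,0],P[...,1],P[...,2]
B=V&(abs(y-.122)<.04)&(x>.35)&(x<.56)
print("block",rect(P,B,.0255,.035))
for n,cx,h in(("tw",.406,.106),("st",.453,.073),("dr",.497,.092)):
    s=B&(np.hypot(x-cx,y-.123)<.018)&(z>.04)
    q=P[s]; print(n,len(q),q[:,2].max().round(4))
    for lo in np.arange(h-.03,h+.004,.003):
        k=q[(q[:,2]>lo)&(q[:,2]<=lo+.003)]
        if len(k): print("  ",lo.round(3),len(k),k.mean(0).round(4),k.min(0)[:2].round(4),k.max(0)[:2].round(4))
# top cam
P=np.load("topP.npy");x,y,z=P[...,0],P[...,1],P[...,2]
print("topblk",rect(P,(abs(y-.12)<.035)&(x>.35)&(x<.56),.0255,.035))
# drill chuck, sidecam+topcam
for c in("top","side"):
    P=np.load(c+"P.npy");x,y,z=P[...,0],P[...,1],P[...,2]
    s=(abs(y-.03)<.08)&(x>.5)&(x<.75)
    q=P[s&(z>.165)&(z<.2)];print(c,len(q),q.mean(0).round(4),q.min(0).round(4),q.max(0).round(4))
    k=s&(z>.002)&(z<.03); print(rect(P,k,.012,.03))
E
```

```text
block (3347, array([0.4549, 0.1234, 0.0451, 0.1508]), 90.0, array([0.4436, 0.1229, 0.0294]))
tw 1093 0.3386
   0.076 6 [0.4063 0.1222 0.0772] [0.4051 0.1185] [0.4089 0.127 ]
   0.079 5 [0.4058 0.1221 0.08  ] [0.4047 0.1185] [0.4088 0.1248]
   0.082 6 [0.4054 0.1236 0.083 ] [0.405  0.1196] [0.4064 0.1269]
   0.085 8 [0.4057 0.1242 0.0867] [0.4045 0.1196] [0.4075 0.1279]
   0.088 6 [0.4051 0.1232 0.0903] [0.4042 0.1206] [0.4059 0.1268]
   0.091 8 [0.4061 0.1225 0.0929] [0.4046 0.1186] [0.4079 0.1278]
   0.094 8 [0.4058 0.1234 0.0959] [0.4044 0.1187] [0.4082 0.1276]
   0.097 5 [0.4052 0.1238 0.0988] [0.4045 0.1207] [0.4061 0.1266]
   0.1 8 [0.4057 0.1224 0.101 ] [0.4045 0.1187] [0.4078 0.1276]
   0.103 74 [0.4093 0.1233 0.1051] [0.4045 0.1187] [0.4141 0.1275]
   0.106 11 [0.4095 0.1227 0.1062] [0.4055 0.1197] [0.4134 0.1265]
st 230 0.0741
   0.049 6 [0.4484 0.127  0.0502] [0.4458 0.1196] [0.452  0.1316]
   0.052 14 [0.4479 0.1233 0.0535] [0.4457 0.115 ] [0.4521 0.1315]
   0.055 8 [0.4474 0.1217 0.0566] [0.446 0.115] [0.4524 0.1291]
   0.058 14 [0.447  0.1228 0.0595] [0.4456 0.1162] [0.4
[... 811 characters left out ...]
0.4985 0.1258]
   0.083 4 [0.497  0.1229 0.085 ] [0.4966 0.1212] [0.4975 0.1246]
   0.086 9 [0.4974 0.1236 0.0877] [0.4967 0.1212] [0.4981 0.1257]
   0.089 22 [0.4997 0.1236 0.0912] [0.4966 0.1212] [0.503  0.1257]
   0.092 3 [0.4992 0.1219 0.0922] [0.4984 0.1212] [0.5007 0.1234]
topblk (829, array([0.4546, 0.1243, 0.0456, 0.1497]), 89.8, array([0.456 , 0.1224, 0.0301]))
top 231 [0.644  0.0333 0.1784] [0.6235 0.0117 0.1653] [0.665  0.054  0.1832]
(1133, array([0.6081, 0.0366, 0.1313, 0.2217]), 85.6, array([0.6331, 0.0292, 0.0199]))
side 208 [0.6437 0.0291 0.1763] [0.6222 0.0084 0.1651] [0.6681 0.0562 0.1839]
(840, array([0.6045, 0.0313, 0.1194, 0.2318]), 77.9, array([0.6246, 0.0099, 0.0202]))
```

```bash
python3 -m pendant '{"linear":[[1.39,0.03,0],[1.39,0.03,-1.5],[1.39,0.03,-3],[1.39,0.03,-4.5],[1.39,0.03,-5.4]],"delta_rot":[[0,0,0],[0,0,0],[0,0,0],[0,0,0],[0,0,0]]}' 40 20 >/dev/null; python3 -m pendant '{"linear":[[0,0,-0.3],[0,0,-0.59],[0,0,-0.59],[0,0,-0.59]],"delta_rot":[[0,0,0],[0,0,0],[0,0,0],[0,0,0]]}'; python3 -m pendant '{"linear":[[0,0,0],[0,0,0],[0,0,0],[0,0,0],[0,0,0]],"delta_rot":[[0,0,0],[0,0,0],[0,0,0],[0,0,0],[0,0,0]]}' 5 25
```

```text
time: 4.7
tcp_pos: [0.4553, 0.1221, 0.0698]
ee_rot: [[-1.0, -0.004, 0.001], [-0.004, 1.0, 0.001], [-0.001, 0.001, -1.0]]
contact_force: [-0.8, 0.3, 0.6]
finger_gap: 0.438
gripper_force: 0.0
time: 5.32
tcp_pos: [0.455, 0.1222, 0.0692]
ee_rot: [[-1.0, -0.004, 0.0], [-0.004, 1.0, 0.0], [-0.0, 0.0, -1.0]]
contact_force: [-1.1, 2.5, 2.6]
finger_gap: 0.188
gripper_force: 25.0
```

```bash
python3 -m pendant '{"linear":[[0,0,0.8],[0,0,2],[0,0,3.7],[0,0,5.4],[0,0,7]],"delta_rot":[[0,0,0],[0,0,0],[0,0,0],[0,0,0],[0,0,0]]}'; python3 -m pendant '{"linear":[[1.5,-0.6,0.3],[3,-1.2,0.3],[4.6,-1.8,0.3],[6.2,-2.4,0.3],[7.8,-3.05,0.3]],"delta_rot":[[0,0,0],[0,0,0],[0,0,0],[0,0,0],[0,0,0]]}' >/dev/null;  python3 -m pendant '{"linear":[[0,0,0],[0,0,0],[0,0,0],[0,0,0]],"delta_rot":[[0,0,0],[0,0,0],[0,0,0],[0,0,0]]}'
python3 - <<'E'
from h import *
state()
pic,dep,P=snap("wrist","w2"); np.save("w2.npy",P)
x,y,z=P[...,0],P[...,1],P[...,2]
s=(np.hypot(x-.644,y-.032)<.035)
for lo in np.arange(.13,.2,.005):
    q=P[s&(z>lo)&(z<=lo+.005)]
    if len(q)>3: print(lo.round(3),len(q),q.mean(0).round(4),q.min(0)[:2].round(4),q.max(0)[:2].round(4))
q=P[s&(z>.172)&(z<.188)][:,:2].astype(np.float32)
print(cv2.minEnclosingCircle(q))
a=pic[90:330,150:360]; cv2.imwrite("pics/w2c.png",cv2.resize(a[...,::-1],None,fx=2.4,fy=2.4,interpolation=cv2.INTER_CUBIC))
for d in manip.regions_of("wrist","sleeve"): 
    q=P[d["mask"]]; print(d["p"],d["bbox"],np.nanmedian(q,0).round(4))
E
```

```text
time: 5.95
tcp_pos: [0.4544, 0.1214, 0.2806]
ee_rot: [[-1.0, -0.003, -0.0], [-0.003, 1.0, -0.0], [0.0, -0.0, -1.0]]
contact_force: [0.3, 0.1, -0.8]
finger_gap: 0.185
gripper_force: 25.0
time: 7.08
tcp_pos: [0.6882, 0.0311, 0.2886]
ee_rot: [[-1.0, -0.004, 0.0], [-0.004, 1.0, 0.001], [-0.0, 0.001, -1.0]]
contact_force: [-0.9, 0.3, -0.6]
finger_gap: 0.188
gripper_force: 25.0
{'time': 7.075, 'tcp_pos': [0.6882, 0.0311, 0.2886], 'ee_rot': [[-1.0, -0.0044, 0.0004], [-0.0044, 1.0, 0.0007], [-0.0004, 0.0007, -1.0]], 'joint_pos': [-0.353, 0.5306, 0.3842, 1.3603, -0.1996, 1.2881, 1.6141], 'finger_gap': 0.1877, 'contact_force': [-0.9334, 0.2782, -0.6078]}
0.13 296 [0.6273 0.0305 0.1311] [0.6184 0.0066] [0.6482 0.0578]
0.135 4 [0.6464 0.0312 0.1397] [0.6383 0.0236] [0.6545 0.0379]
0.14 315 [0.6464 0.0323 0.1414] [0.6343 0.0217] [0.6572 0.0446]
0.145 29 [0.6443 0.0331 0.1479] [0.6222 0.021 ] [0.6572 0.0453]
0.15 41 [0.6439 0.0332 0.1522] [0.6227 0.0148] [0.6571 0.0491]
0.155 42 [0.645  0.0327 0.1575] [0.6225 0.0169] [0.6569 0.0486]
0.16 49 [0.6442 0.0337 0.1626] [0.6222 0.0146] [0.657  0.0536]
0.165 58 [0.6448 0.0321 0.1676] [0.6226 0.0106] [0.6572 0.0488]
0.17 67 [0.6414 0.0327 0.1723] [0.6225 0.0107] [0.6573 0.0538]
0.175 1482 [0.6435 0.0325 0.1787] [0.6229 0.011 ] [0.6665 0.0535]
0.18 150 [0.6465 0.0312 0.1804] [0.6236 0.012 ] [0.6648 0.0517]
((0.6443649530410767, 0.0324348621070385), 0.022320330142974854)
0.84 [234.6, 117.7, 282.7, 171.7] [0.6438 0.0311 0.179 ]
```

View pics/w2c.png

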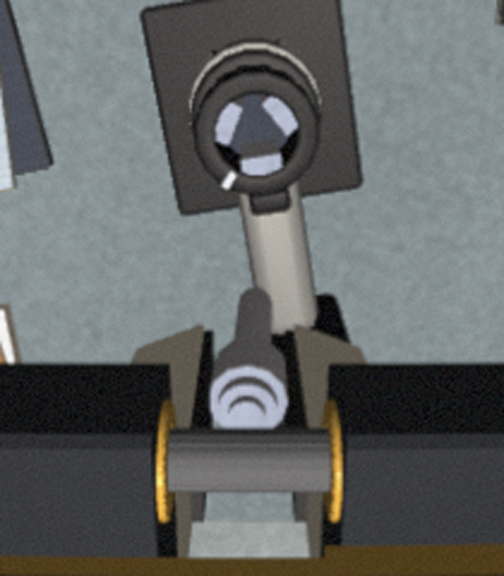

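The chuck's mouth shows at crop (258,130), with its three jaws open. The bit hangs straight between the pads, head at crop (248,395). Next I'll measure the held bit itself.

```bash
python3 - <<'E'
from h import *
P=np.load("w2.npy");x,y,z=P[...,0],P[...,1],P[...,2]
s=(np.hypot(x-.688,y-.031)<.02)
for lo in np.arange(.21,.31,.004):
    q=P[s&(z>lo)&(z<=lo+.004)&(abs(y-.031)<.012)]
    if len(q)>3: print(lo.round(3),len(q),q.mean(0).round(4),q.min(0)[:2].round(4),q.max(0)[:2].round(4))
E
```

```text
0.222 6 [0.6836 0.0324 0.2254] [0.6834 0.0296] [0.6842 0.0346]
0.226 28 [0.6841 0.0319 0.2282] [0.6828 0.0268] [0.6873 0.036 ]
0.23 26 [0.6839 0.0313 0.2322] [0.6828 0.0269] [0.6868 0.0359]
0.234 28 [0.6839 0.0317 0.236 ] [0.6827 0.0269] [0.6867 0.0358]
0.238 32 [0.6839 0.0311 0.24  ] [0.6829 0.0263] [0.6875 0.0357]
0.242 36 [0.6839 0.0316 0.244 ] [0.6824 0.0264] [0.6868 0.0356]
0.246 36 [0.684  0.0305 0.2481] [0.6827 0.0264] [0.6862 0.0355]
0.25 36 [0.684  0.0317 0.252 ] [0.6824 0.0265] [0.6864 0.0354]
0.254 38 [0.6838 0.0308 0.256 ] [0.6827 0.0266] [0.6863 0.0352]
0.258 20 [0.6832 0.0311 0.2594] [0.6825 0.0278] [0.6842 0.0339]
0.262 4 [0.6784 0.0362 0.2656] [0.6774 0.0209] [0.6795 0.0418]
0.266 46 [0.6791 0.0332 0.2687] [0.6766 0.0192] [0.6842 0.0428]
0.27 136 [0.6798 0.0312 0.2721] [0.677 0.019] [0.6857 0.043 ]
0.274 156 [0.6804 0.0315 0.276 ] [0.6769 0.0192] [0.6868 0.0427]
0.278 159 [0.6811 0.0312 0.2801] [0.6771 0.019 ] [0.6967 0.0429]
0.282 382 [0.6828 0.0305 0.2843] [0.6768 0.0191] [0.6938 0.0428]
0.286 359 [0.6842 0.0302 0.2882] [0.677 0.019] [0.6918 0.043 ]
0.29 210 [0.6845 0.0307 0.2916] [0.6769 0.0191] [0.6899 0.0429]
0.294 92 [0.68   0.0322 0.2958] [0.6766 0.019 ] [0.6865 0.0427]
0.298 70 [0.6784 0.0331 0.3002] [0.6769 0.019 ] [0.68  0.043]
0.302 77 [0.6789 0.0329 0.3038] [0.6767 0.019 ] [0.6822 0.043 ]
0.306 78 [0.6813 0.0338 0.3078] [0.6765 0.019 ] [0.6975 0.0428]
```

```bash
python3 -m pendant '{"linear":[[-0.72,0.02,0],[-1.44,0.04,0],[-1.44,0.04,0],[-1.44,0.04,0]],"delta_rot":[[0,0,0],[0,0,0],[0,0,0],[0,0,0]]}';  python3 -m pendant '{"linear":[[0,0,-0.7],[0,0,-1.3],[0,0,-1.8],[0,0,-2.2],[0,0,-2.55]],"delta_rot":[[0,0,0],[0,0,0],[0,0,0],[0,0,0],[0,0,0]]}' ; python3 -m pendant '{"linear":[[0,0,-0.1],[0,0,-0.17],[0,0,-0.23],[0,0,-0.23]],"delta_rot":[[0,0,0],[0,0,0],[0,0,0],[0,0,0]]}'
```

```text
time: 7.68
tcp_pos: [0.6461, 0.0317, 0.2884]
ee_rot: [[-1.0, -0.004, 0.001], [-0.004, 1.0, 0.0], [-0.001, 0.0, -1.0]]
contact_force: [-0.2, -0.6, -0.3]
finger_gap: 0.187
gripper_force: 25.0
time: 8.3
tcp_pos: [0.6457, 0.0316, 0.2108]
ee_rot: [[-1.0, -0.003, -0.0], [-0.003, 1.0, -0.0], [0.0, -0.0, -1.0]]
contact_force: [-0.2, 0.3, -0.7]
finger_gap: 0.186
gripper_force: 25.0
time: 8.8
tcp_pos: [0.646, 0.0315, 0.2053]
ee_rot: [[-1.0, -0.003, 0.001], [-0.003, 1.0, 0.0], [-0.001, 0.0, -1.0]]
contact_force: [0.7, 0.0, 3.1]
finger_gap: 0.183
gripper_force: 25.0
```

```bash
python3 -m pendant '{"linear":[[0,0,0.1],[0,0,0.1],[-0.05,0.03,0.1],[-0.05,0.03,0.1],[-0.05,0.03,0.1]],"delta_rot":[[0,0,0],[0,0,0],[0,0,0],[0,0,0],[0,0,0]]}' 62;  python3 - <<'E'
from h import *
pic,dep,P=snap("wrist","w3");x,y,z=P[...,0],P[...,1],P[...,2]
s=(np.hypot(x-.644,y-.032)<.016)
for lo in np.arange(.182,.214,.003):
    q=P[s&(z>lo)&(z<=lo+.003)]
    if len(q)>3: print(lo.round(3),len(q),q.mean(0).round(4),q.min(0)[:2].round(4),q.max(0)[:2].round(4))
a=pic[150:350,150:360]; cv2.imwrite("pics/w3c.png",cv2.resize(a[...,::-1],None,fx=2.4,fy=2.4,interpolation=cv2.INTER_CUBIC))
E
```

```text
time: 9.43
tcp_pos: [0.644, 0.0325, 0.2076]
ee_rot: [[-1.0, -0.004, -0.0], [-0.004, 1.0, 0.0], [0.0, 0.0, -1.0]]
contact_force: [-0.1, -0.2, 0.2]
finger_gap: 0.655
gripper_force: 0.0
0.185 40 [0.6391 0.0325 0.1871] [0.6369 0.0234] [0.646 0.041]
0.188 69 [0.6392 0.0322 0.1895] [0.6366 0.0235] [0.6466 0.0415]
0.191 71 [0.639  0.0326 0.1925] [0.6367 0.0237] [0.6453 0.0413]
0.194 76 [0.6391 0.0322 0.1953] [0.6368 0.0238] [0.645  0.0411]
0.197 94 [0.6392 0.0322 0.1986] [0.6366 0.0239] [0.6505 0.0416]
0.2 287 [0.642  0.0325 0.2014] [0.6367 0.0241] [0.6512 0.0414]
0.203 196 [0.6432 0.0324 0.2051] [0.6391 0.0263] [0.6487 0.0391]
0.206 146 [0.644  0.0325 0.2076] [0.6392 0.0269] [0.6479 0.0385]
0.209 10 [0.6441 0.0321 0.2092] [0.6425 0.0301] [0.646  0.0352]
```

View pics/w3c.png

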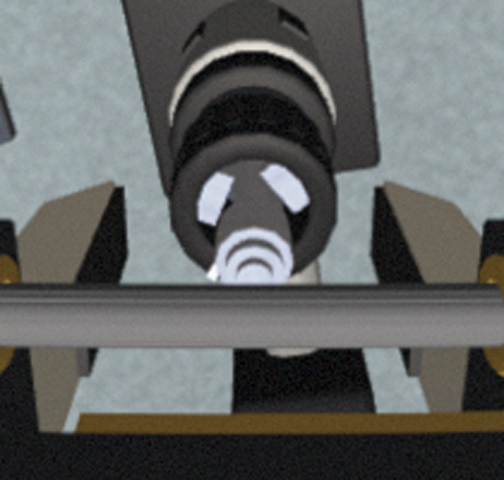

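The drill stands upright and centred in the chuck (head at crop (254,255)), with its top at about 209 mm, so it is fully home. Now I'll grip the sleeve and turn it.

```bash
Z='' ; python3 -m pendant '{"linear":[[0,0,-0.5],[0,0,-1],[0,0,-1.22],[0,0,-1.22]],"delta_rot":[[0,0,0],[0,0,0],[0,0,0],[0,0,0]]}' 62 45; python3 -m pendant '{"linear":[[0,0,0],[0,0,0],[0,0,0],[0,0,0]],"delta_rot":[[0,0,0],[0,0,0],[0,0,0],[0,0,0]]}' 20 45; python3 -m pendant '{"linear":[[0,0,0],[0,0,0],[0,0,0],[0,0,0],[0,0,0]],"delta_rot":[[0,0,-1.25],[0,0,-2.5],[0,0,-3.75],[0,0,-5],[0,0,-6.25]]}'; python3 -m pendant '{"linear":[[0,0,0],[0,0,0],[0,0,0],[0,0,0],[0,0,0]],"delta_rot":[[0,0,-1.25],[0,0,-2.5],[0,0,-3.75],[0,0,-5],[0,0,-6.25]]}'; python3 -c "
from h import *
s=manip.observe();print(s['torque'],s['joint_pos'])"
```

```text
time: 9.98
tcp_pos: [0.6436, 0.0324, 0.1701]
ee_rot: [[-1.0, -0.003, -0.002], [-0.003, 1.0, -0.0], [0.002, -0.0, -1.0]]
contact_force: [-0.5, -0.8, 0.6]
finger_gap: 0.675
gripper_force: 0.0
time: 10.48
tcp_pos: [0.6444, 0.0336, 0.1715]
ee_rot: [[-1.0, -0.004, 0.001], [-0.004, 1.0, 0.001], [-0.001, 0.001, -1.0]]
contact_force: [0.2, 5.0, 2.9]
finger_gap: 0.475
gripper_force: 45.0
time: 11.1
tcp_pos: [0.6444, 0.0337, 0.1715]
ee_rot: [[-0.642, 0.767, 0.001], [0.767, 0.642, 0.001], [0.0, 0.002, -1.0]]
contact_force: [0.2, 4.0, 1.9]
finger_gap: 0.476
gripper_force: 45.0
time: 11.72
tcp_pos: [0.6445, 0.0336, 0.1715]
ee_rot: [[0.174, 0.985, 0.001], [0.985, -0.174, 0.001], [0.001, 0.001, -1.0]]
contact_force: [1.6, 5.5, 2.3]
finger_gap: 0.475
gripper_force: 45.0
[0.79516656 0.03857123 0.16154636] [-0.64284731  0.64658176  0.82070457  1.65738818 -0.52745361  1.07172983
  0.16168   ]
```

```bash
python3 -m pendant '{"linear":[[0,0,0],[0,0,0],[0,0,0],[0,0,0]],"delta_rot":[[0,0,-1.25],[0,0,-2.5],[0,0,-3.75],[0,0,-5]]}' | grep ee_; python3 -c "
from h import *
s=manip.observe();print(s['torque'],s['joint_pos'])";python3 -m pendant '{"linear":[[0,0,0],[0,0,0],[0,0,0]],"delta_rot":[[0,0,-1.25],[0,0,-2.5],[0,0,-2.5]]}'; python3 -c "
from h import *
s=manip.observe();print(s['torque'],s['joint_pos'])"
```

```text
ee_rot: [[0.766, 0.643, -0.001], [0.643, -0.766, 0.0], [-0.001, -0.001, -1.0]]
[0.6242141  0.72802081 1.05208487] [-0.73004431  0.72036543  1.0059532   1.66481403 -0.66169352  1.13596098
 -0.41462464]
time: 12.6
tcp_pos: [0.6432, 0.033, 0.1715]
ee_rot: [[0.939, 0.344, -0.002], [0.344, -0.939, 0.001], [-0.002, -0.001, -1.0]]
contact_force: [-6.0, 4.1, 9.0]
finger_gap: 0.469
gripper_force: 45.0
[ 0.85375153  1.4475989  -0.02826121] [-0.7653956   0.76440215  1.09471245  1.66764417 -0.72916802  1.17706789
 -0.70265776]
```

```bash
python3 -m pendant '{"linear":[[0,0,0],[0,0,0],[0,0,0]],"delta_rot":[[0,0,0],[0,0,0],[0,0,0]]}' 62 >/dev/null; python3 -m pendant '{"linear":[[0,0,0.7],[0,0,2],[0,0,4],[-1,-0.3,4],[-1.5,-0.5,4]],"delta_rot":[[0,0,0],[0,0,0],[0,0,0],[0,0,0],[0,0,0]]}' >/dev/null; python3 -m pendant '{"linear":[[0,0,0],[0,0,0]],"delta_rot":[[0,0,0],[0,0,0]]}'
python3 - <<'E'
from h import *
pic,dep,P=snap("wrist","w4");np.save("w4.npy",P);x,y,z=P[...,0],P[...,1],P[...,2]
s=(np.hypot(x-.644,y-.032)<.022)
for lo in np.arange(.18,.214,.003):
    q=P[s&(z>lo)&(z<=lo+.003)]
    if len(q)>3: print(lo.round(3),len(q),q.mean(0).round(4),q.min(0)[:2].round(4),q.max(0)[:2].round(4))
v,u=np.argwhere(s&(z>.17)).mean(0).astype(int);print(u,v)
a=pic[max(v-70,0):v+70,u-80:u+80]; cv2.imwrite("pics/w4c.png",cv2.resize(a[...,::-1],None,fx=3.5,fy=3.5,interpolation=cv2.INTER_CUBIC))
# white mark on sleeve top
for n in("w2","w4"):
    P=np.load(n+".npy");im=cv2.imread(f"pics/{n}.png").astype(int);r=np.hypot(P[...,0]-.6444,P[...,1]-.0324)
    k=(r>.015)&(r<.023)&(P[...,2]>.17)&(P[...,2]<.186)&(im.min(2)>150)
    q=P[k]; print(n,len(q),q.mean(0), np.degrees(np.arctan2(q[:,1]-.0324,q[:,0]-.6444)).round()[:30])
E
```

```text
time: 13.85
tcp_pos: [0.5998, 0.0179, 0.2917]
ee_rot: [[0.938, 0.346, 0.001], [0.346, -0.938, 0.0], [0.001, 0.0, -1.0]]
contact_force: [0.6, 0.6, 0.4]
finger_gap: 0.674
gripper_force: 0.0
0.18 102 [0.643  0.0307 0.1803] [0.6247 0.0131] [0.6648 0.0524]
0.186 6 [0.6508 0.0335 0.1873] [0.6473 0.0251] [0.6537 0.0401]
0.189 11 [0.6523 0.0338 0.1908] [0.6487 0.0267] [0.6537 0.0397]
0.192 6 [0.6512 0.0355 0.1937] [0.6462 0.0288] [0.6537 0.0404]
0.195 9 [0.6522 0.0336 0.197 ] [0.6477 0.0279] [0.6536 0.04  ]
0.198 81 [0.6461 0.0322 0.2004] [0.6361 0.0234] [0.6535 0.0407]
0.201 108 [0.6455 0.0325 0.2018] [0.6362 0.0237] [0.6531 0.0405]
0.204 140 [0.6452 0.0319 0.2053] [0.6384 0.0254] [0.6511 0.0382]
0.207 93 [0.6449 0.0319 0.2082] [0.6406 0.028 ] [0.6487 0.0357]
255 268
w2 22 [0.66039271 0.0227431  0.1798079 ] [-35. -33. -30. -33. -31. -29. -34. -32. -30. -28. -35. -33. -31. -28.
 -33. -32. -30. -28. -32. -30. -28. -29.]
w4 23 [0.62716668 0.02659839 0.17942513] [-165. -162. -159. -156. -165. -162. -159. -156. -165. -162. -159. -164.
 -162. -159. -164. -162. -159. -164. -162. -159. -164. -162. -159.]
```

View pics/w4c.png

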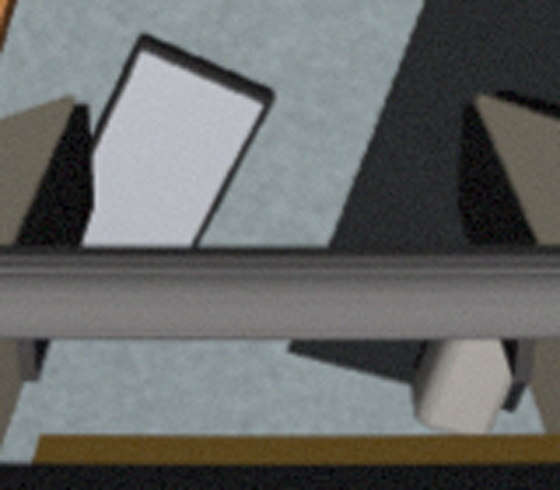

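The crop missed the chuck and shows only the phone and pad. The numbers are enough: the sleeve mark went from −31° to −162°, so it turned 2.28 rad before the torque passed 1 N m and the grip slipped. As a cross-check I'll measure the jaw opening and the drill's yaw, and locate everything else from saved and fresh pictures.

```bash
python3 - <<'E'
from h import *
P=np.load("w2.npy");r=np.hypot(P[...,0]-.6444,P[...,1]-.0324)
im=cv2.imread("pics/w2.png").astype(int)
k=(r<.016)&(P[...,2]>.172)&(P[...,2]<.188)&(im.min(2)>110)
print("jaw r",np.percentile(r[k],[0,2,5,10]).round(4))
pic,dep,P=snap("top","top2");np.save("topP.npy",P);x,y,z=P[...,0],P[...,1],P[...,2]
s=(abs(y-.03)<.1)&(x>.55)&(x<.85)
print("base",rect(P,s&(x<.72),.012,.028))
q=P[s&(z>.075)&(z<.115)&(x>.75)];print("batt of drill",q.mean(0),np.degrees(np.arctan2(np.median(q[:,1])-.0324,np.median(q[:,0])-.6444)))
for d in manip.regions_of("top","battery0"):
    m=d["mask"]; print("bat",round(d["p"],2),d["bbox"],rect(P,m,.03,.045) if (m&(z>.03)&(z<.045)).sum()>5 else np.nanmedian(P[m],0))
b=(x>.33)&(x<.6)&(y>.2)&(y<.53)
print("bin rim",rect(P,b,.048,.06)); print("in-bin",rect(P,b&(y>.27)&(x<.575)&(x>.36)&(y<.49),.03,.045))
lab,n=cv2.connectedComponents((b&(z>.028)&(z<.043)).astype(np.uint8)),0
for i in range(1,lab[0]):
    m=lab[1]==i
    if m.sum()>60: print("comp",rect(P,m,.028,.043))
for n,lo,hi in(("tray",.034,.046),("pad",.002,.009),("scanner",.03,.06),("label",.03,.09)):
    for d in manip.regions_of("top",n)[:1]: print(n,d["p"],d["bbox"],rect(P,d["mask"],lo,hi))
E
```

```text
jaw r [0.0079 0.0082 0.0087 0.009 ]
base (0, array([0., 0., 0., 0.]), 0.0, array([nan, nan, nan]))
batt of drill [nan nan nan] nan
bat 0.89 [95.7, 184.2, 119.5, 212.3] (349, array([0.5501, 0.4425, 0.0609, 0.0435]), 34.5, array([0.5495, 0.4408, 0.0379]))
bat 0.87 [141.6, 191.9, 157.4, 211.7] (278, array([0.5422, 0.318 , 0.0574, 0.0444]), 1.4, array([0.5461, 0.3198, 0.0382]))
bin rim (275, array([0.4765, 0.4424, 0.2471, 0.0784]), 1.3, array([0.4448, 0.4761, 0.0537]))
in-bin (812, array([0.4661, 0.3902, 0.185 , 0.2148]), 89.0, array([0.5412, 0.4335, 0.0379]))
comp (594, array([0.4762, 0.4462, 0.072 , 0.243 ]), 89.8, array([0.5412, 0.4543, 0.0374]))
comp (300, array([0.5405, 0.319 , 0.0421, 0.0635]), 83.4, array([0.5458, 0.3202, 0.0381]))
tray 0.93 [367.5, 183.9, 459.8, 283.6] (628, array([ 0.4755, -0.3965,  0.2419,  0.2254]), 5.9, array([ 0.4614, -0.4094,  0.0394]))
pad 0.95 [290.6, 187.5, 335.3, 267.4] (1930, array([ 0.4832, -0.1281,  0.2101,  0.1224]), 2.1, array([ 0.4842, -0.1077,  0.0044]))
scanner 0.68 [305.7, 204.4, 330.3, 265.1] (986, array([ 0.4653, -0.1394,  0.1553,  0.0572]), 2.7, array([ 0.4784, -0.1389,  0.0468]))
  return _methods._mean(a, axis=axis, dtype=dtype,
  ret = um.true_divide(
<stdin>:9: RuntimeWarning: Mean of empty slice.
  ret = ret.dtype.type(ret / rcount)
```

The jaws' first opening (7.9 mm radius) implies the sleeve started near 0.7 rad. It therefore stands at about 3.0 now. One pack has been knocked to (0.55, 0.44). I'm going over the bin for a close look.

```bash
python3 -m pendant '{"linear":[[-0.4,1.4,0],[-0.8,2.8,0],[-1.2,4.2,0],[-1.6,5.6,0],[-2,7,0]],"delta_rot":[[0,0,-0.6],[0,0,-1.2],[0,0,-1.8],[0,0,-2.4],[0,0,-3.3]]}' 54 30 >/dev/null; python3 -m pendant '{"linear":[[-0.4,1.4,0],[-0.8,2.8,0],[-1.2,4.2,0],[-1.6,5,0],[-1.6,5,0]],"delta_rot":[[0,0,0],[0,0,0],[0,0,0],[0,0,0],[0,0,0]]}' >/dev/null; python3 -m pendant '{"linear":[[0,0,0],[0,0,0]],"delta_rot":[[0,0,0],[0,0,0]]}'
python3 - <<'E'
from h import *
state()
pic,dep,P=snap("wrist","w5");np.save("w5.npy",P);x,y,z=P[...,0],P[...,1],P[...,2]
for d in manip.regions_of("wrist","battery0"):
    m=d["mask"]; n=(m&(z>.03)&(z<.045)).sum(); print("bat",round(d["p"],2),np.round(d["bbox"]),n,rect(P,m,.03,.045) if n>5 else '')
b=(x>.37)&(x<.586)&(y>.275)&(y<.50)
n,l=cv2.connectedComponents((b&(z>.031)&(z<.043)).astype(np.uint8))
for i in range(1,n):
    if (l==i).sum()>100: print("comp",rect(P,l==i,.028,.043))
for d in manip.regions_of("wrist","wallet")[:1]: print("wallet",d["p"],rect(P,d["mask"],.015,.03))
E
```

```text
time: 15.7
tcp_pos: [0.4918, 0.376, 0.2913]
ee_rot: [[0.994, -0.11, 0.0], [-0.11, -0.994, 0.0], [0.0, -0.0, -1.0]]
contact_force: [0.4, 0.1, -0.0]
finger_gap: 0.592
gripper_force: 0.0
{'time': 15.7, 'tcp_pos': [0.4918, 0.376, 0.2913], 'ee_rot': [[0.9939, -0.1103, 0.0004], [-0.1103, -0.9939, 0.0001], [0.0004, -0.0001, -1.0]], 'joint_pos': [-1.4685, 0.6646, 1.2782, 1.5856, -0.6453, 1.3797, -1.8029], 'finger_gap': 0.5923, 'contact_force': [0.3589, 0.1153, -0.0129]}
bat 0.96 [278.  96. 314. 144.] 1541 (1541, array([0.54  , 0.3162, 0.042 , 0.0619]), 87.0, array([0.5409, 0.3171, 0.0372]))
bat 0.74 [171.  98. 225. 152.] 1551 (1551, array([0.5501, 0.442 , 0.0618, 0.0424]), 35.6, array([0.5511, 0.4414, 0.0371]))
comp (1885, array([0.4955, 0.4429, 0.1794, 0.0685]), 0.7, array([0.5482, 0.4455, 0.0371]))
comp (1548, array([0.5404, 0.3162, 0.042 , 0.0626]), 87.0, array([0.5409, 0.3171, 0.0372]))
wallet 0.61 (4067, array([0.4864, 0.2182, 0.1105, 0.0752]), 0.6, array([0.49  , 0.2198, 0.0211]))
```

View pics/w5.png

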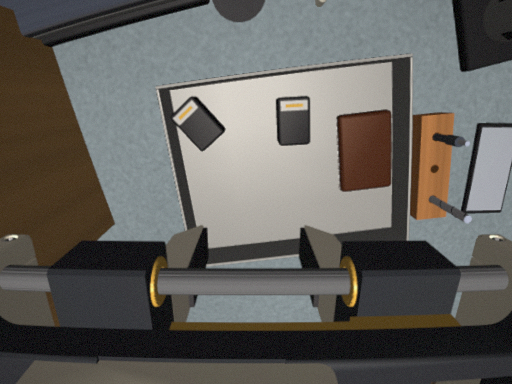

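Both packs are clear: B at (293,120) and A at (198,123), with the wallet at (365,150). Joint 3 is near its limit, so I'll turn the tool half round while moving above B.

```bash
python3 -m pendant '{"linear":[[0.3,-0.4,0],[0.6,-0.8,0],[1,-1.2,0],[1.3,-1.6,0],[1.61,-1.99,0]],"delta_rot":[[0,0,1.3],[0,0,2.6],[0,0,3.9],[0,0,5.2],[0,0,6.5]]}' >/dev/null; python3 -m pendant '{"linear":[[0,0,0],[0,0,0],[0,0,0],[0,0,0],[0,0,0]],"delta_rot":[[0,0,1.3],[0,0,2.6],[0,0,3.9],[0,0,5.2],[0,0,6.5]]}' >/dev/null; python3 -m pendant '{"linear":[[0,0,0],[0,0,0],[0,0,0],[0,0,0],[0,0,0]],"delta_rot":[[0,0,1.3],[0,0,2.6],[0,0,3.9],[0,0,5.2],[0,0,6.5]]}' >/dev/null; python3 -m pendant '{"linear":[[0,0,0],[0,0,0],[0,0,0],[0,0,0],[0,0,0]],"delta_rot":[[0,0,1.3],[0,0,2.6],[0,0,3.4],[0,0,3.4],[0,0,3.4]]}'; python3 -c "
from h import *
state()"
```

```text
time: 18.35
tcp_pos: [0.5395, 0.3175, 0.2911]
ee_rot: [[-0.998, 0.055, 0.0], [0.055, 0.998, 0.0], [-0.0, 0.0, -1.0]]
contact_force: [-0.6, -0.3, -0.0]
finger_gap: 0.585
gripper_force: 0.0
{'time': 18.35, 'tcp_pos': [0.5395, 0.3175, 0.2911], 'ee_rot': [[-0.9985, 0.0555, 0.0001], [0.0555, 0.9985, 0.0001], [-0.0001, 0.0001, -1.0]], 'joint_pos': [-0.9031, 0.4199, 0.4225, 1.534, -0.1786, 1.2259, 1.0626], 'finger_gap': 0.5851, 'contact_force': [-0.6386, -0.2522, -0.0093]}
```

```bash
python3 -m pendant '{"linear":[[0.02,-0.04,-1.8],[0.02,-0.04,-3.6],[0.02,-0.04,-5.4],[0.02,-0.04,-7.2],[0.02,-0.04,-8.3]],"delta_rot":[[0,0,0],[0,0,0],[0,0,0],[0,0,0],[0,0,0]]}' 54 30 >/dev/null; python3 -m pendant '{"linear":[[0,0,-0.4],[0,0,-0.4],[0,0,-0.4]],"delta_rot":[[0,0,0],[0,0,0],[0,0,0]]}'; python3 -m pendant '{"linear":[[0,0,0],[0,0,0],[0,0,0],[0,0,0]],"delta_rot":[[0,0,0],[0,0,0],[0,0,0],[0,0,0]]}' 30 30; python3 -m pendant '{"linear":[[0,0,1],[0,0,2.2],[0,0,3.6],[0,0,5],[0,0,5.7]],"delta_rot":[[0,0,0],[0,0,0],[0,0,0],[0,0,0],[0,0,0]]}'
```

```text
time: 19.35
tcp_pos: [0.541, 0.3171, 0.0317]
ee_rot: [[-0.999, 0.053, 0.002], [0.053, 0.999, 0.001], [-0.002, 0.002, -1.0]]
contact_force: [0.1, 0.2, -0.4]
finger_gap: 0.592
gripper_force: 0.0
time: 19.85
tcp_pos: [0.5406, 0.3172, 0.0312]
ee_rot: [[-0.999, 0.052, 0.001], [0.052, 0.999, 0.001], [-0.001, 0.002, -1.0]]
contact_force: [-1.5, 0.6, 6.4]
finger_gap: 0.458
gripper_force: 30.0
time: 20.48
tcp_pos: [0.5405, 0.3167, 0.2036]
ee_rot: [[-0.999, 0.053, 0.002], [0.053, 0.999, 0.002], [-0.002, 0.002, -1.0]]
contact_force: [-0.1, 1.1, -2.7]
finger_gap: 0.458
gripper_force: 30.0
```

```bash
python3 -m pendant '{"linear":[[-0.3,-1.6,0],[-0.6,-3.2,0],[-0.8,-4.8,0],[-1.1,-6.4,0],[-1.4,-8,0]],"delta_rot":[[0,0,0],[0,0,0],[0,0,0],[0,0,0],[0,0,0]]}' >/dev/null; python3 -m pendant '{"linear":[[-0.3,-1.6,0],[-0.6,-3.2,0],[-0.8,-4.8,0],[-1.1,-6.4,0],[-1.4,-8,0]],"delta_rot":[[0,0,0],[0,0,0],[0,0,0],[0,0,0],[0,0,0]]}' >/dev/null;  python3 -m pendant '{"linear":[[-0.3,-1.6,0],[-0.6,-3.2,0],[-0.8,-4.8,0],[-1.1,-6.4,0],[-1.3,-7.9,0]],"delta_rot":[[0,0,0.1],[0,0,0.3],[0,0,0.5],[0,0,0.7],[0,0,1.1]]}' >/dev/null; python3 -m pendant '{"linear":[[0,0,-1],[0,0,-2.5],[0,0,-4],[0,0,-5],[0,0,-5.4]],"delta_rot":[[0,0,0],[0,0,0],[0,0,0],[0,0,0],[0,0,0]]}';  python3 -m pendant '{"linear":[[0,0,-0.2],[0,0,-0.28],[0,0,-0.28]],"delta_rot":[[0,0,0],[0,0,0],[0,0,0]]}'; python3 -c "
from h import *
state()"
```

```text
time: 22.98
tcp_pos: [0.416, -0.3996, 0.0374]
ee_rot: [[-0.995, -0.101, -0.002], [-0.101, 0.995, 0.002], [0.002, 0.002, -1.0]]
contact_force: [-0.6, -0.6, -2.1]
finger_gap: 0.456
gripper_force: 30.0
time: 23.35
tcp_pos: [0.4174, -0.4008, 0.0315]
ee_rot: [[-0.995, -0.101, 0.001], [-0.101, 0.995, -0.001], [-0.001, -0.001, -1.0]]
contact_force: [0.3, 0.1, -2.6]
finger_gap: 0.456
gripper_force: 30.0
{'time': 23.35, 'tcp_pos': [0.4174, -0.4008, 0.0315], 'ee_rot': [[-0.9949, -0.1011, 0.0012], [-0.1011, 0.9949, -0.0009], [-0.0011, -0.001, -1.0]], 'joint_pos': [0.4085, 0.6474, 0.3815, 1.9159, -0.3815, 0.6478, 2.6995], 'finger_gap': 0.4557, 'contact_force': [0.291, 0.0686, -2.5588]}
```

```bash
python3 -m pendant '{"linear":[[0,0,0],[0,0,0.2],[0,0,1],[0,0,3],[0,0,5.7]],"delta_rot":[[0,0,0],[0,0,0],[0,0,0],[0,0,0],[0,0,0]]}' 54 >/dev/null; python3 -m pendant '{"linear":[[0.2,1.6,0],[0.5,3.2,0],[0.7,4.8,0],[1,6.4,0],[1.2,8,0]],"delta_rot":[[0,0,0],[0,0,0],[0,0,0],[0,0,0],[0,0,0]]}' >/dev/null; python3 -m pendant '{"linear":[[0.2,1.6,0],[0.5,3.2,0],[0.7,4.8,0],[1,6.4,0],[1.2,8,0]],"delta_rot":[[0,0,0],[0,0,0],[0,0,0],[0,0,0],[0,0,0]]}' >/dev/null; python3 -m pendant '{"linear":[[0.2,1.6,0],[0.5,3.2,0],[0.7,4.8,0],[1,6.4,0],[1.2,8,0]],"delta_rot":[[0,0,0.8],[0,0,1.6],[0,0,2.4],[0,0,3.2],[0,0,3.7]]}' >/dev/null; python3 -m pendant '{"linear":[[0.3,1.5,0.5],[0.6,3,1],[0.8,4.1,1],[0.8,4.1,1],[0.8,4.1,1]],"delta_rot":[[0,0,0],[0,0,0],[0,0,0],[0,0,0],[0,0,0]]}';  python3 - <<'E'
from h import *
state()
pic,dep,P=snap("wrist","w6");x,y,z=P[...,0],P[...,1],P[...,2]
for d in manip.regions_of("wrist","battery0"):
    m=d["mask"]; n=(m&(z>.03)&(z<.045)).sum(); print("bat",round(d["p"],2),np.round(d["bbox"]),n,rect(P,m,.03,.045) if n>5 else '')
pic,dep,P=snap("top","top3")
for d in manip.regions_of("top","battery0"):
    m=d["mask"]; print(round(d["p"],2),np.nanmedian(P[m],0).round(4),rect(P,m,.03,.045)[:3] if (m&(P[...,2]>.03)&(P[...,2]<.045)).sum()>20 else '')
E
```

```text
time: 26.48
tcp_pos: [0.5492, 0.4414, 0.2133]
ee_rot: [[-0.816, -0.579, 0.0], [-0.579, 0.816, -0.001], [0.0, -0.001, -1.0]]
contact_force: [0.3, 0.0, -0.6]
finger_gap: 0.589
gripper_force: 0.0
{'time': 26.475, 'tcp_pos': [0.5492, 0.4414, 0.2133], 'ee_rot': [[-0.8156, -0.5787, 0.0003], [-0.5787, 0.8156, -0.001], [0.0004, -0.001, -1.0]], 'joint_pos': [-0.8741, 0.5952, 0.2019, 1.4069, -0.1223, 1.1522, 1.5316], 'finger_gap': 0.589, 'contact_force': [0.2774, 0.0497, -0.6076]}
bat 0.85 [235. 144. 273. 206.] 2058 (2058, array([0.5494, 0.4422, 0.0609, 0.042 ]), 34.9, array([0.5482, 0.4411, 0.0372]))
0.73 [0.5512 0.4381 0.0373] (354, array([0.5506, 0.442 , 0.063 , 0.0427]), 35.4)
```

```bash
python3 -m pendant '{"linear":[[0,0.02,-1.5],[0,0.02,-3],[0,0.02,-4.5],[0,0.02,-5.6],[0,0.02,-6.1]],"delta_rot":[[0,0,0],[0,0,0],[0,0,0],[0,0,0],[0,0,0]]}' 54 30 >/dev/null; python3 -m pendant '{"linear":[[0,0,0],[0,0,0]],"delta_rot":[[0,0,0],[0,0,0]]}'; python3 -m pendant '{"linear":[[0,0,0],[0,0,0],[0,0,0],[0,0,0]],"delta_rot":[[0,0,0],[0,0,0],[0,0,0],[0,0,0]]}' 30 30; python3 -m pendant '{"linear":[[0,0,1],[0,0,2.2],[0,0,3.6],[0,0,5],[0,0,5.7]],"delta_rot":[[0,0,0],[0,0,0],[0,0,0],[0,0,0],[0,0,0]]}'; python3 -m pendant '{"linear":[[0,-1.6,0],[-0.2,-3.2,0],[-0.5,-4.8,0],[-0.8,-6.4,0],[-1.2,-8,0]],"delta_rot":[[0,0,-0.6],[0,0,-1.2],[0,0,-1.8],[0,0,-2.4],[0,0,-3.1]]}' >/dev/null; python3 -m pendant '{"linear":[[0,-1.6,0],[0,-3.2,0],[0,-4.8,0],[0,-6.4,0],[0,-8,0]],"delta_rot":[[0,0,-0.6],[0,0,-1.2],[0,0,-1.8],[0,0,-2.4],[0,0,-3.1]]}'; python3 -m pendant '{"linear":[[0.1,-1.6,0],[0.3,-3.2,0],[0.5,-4.8,0],[0.6,-6.4,0],[0.7,-8,0]],"delta_rot":[[0,0,0],[0,0,0],[0,0,0],[0,0,0],[0,0,0]]}' >/dev/null; python3 -m pendant '{"linear":[[0,-1.6,0],[0,-3.2,0],[0,-3.7,0],[0,-3.7,0]],"delta_rot":[[0,0,0],[0,0,0],[0,0,0],[0,0,0]]}'; python3 -c "
from h import *
state()"
```

```text
time: 27.55
tcp_pos: [0.5508, 0.4354, 0.0287]
ee_rot: [[-0.818, -0.575, -0.001], [-0.575, 0.818, -0.009], [0.006, -0.007, -1.0]]
contact_force: [3.0, -14.2, -3.8]
finger_gap: 0.585
gripper_force: 7.7
time: 28.05
tcp_pos: [0.5486, 0.4402, 0.0293]
ee_rot: [[-0.816, -0.578, -0.002], [-0.578, 0.816, -0.004], [0.004, -0.002, -1.0]]
contact_force: [-1.3, -6.6, -3.9]
finger_gap: 0.451
gripper_force: 35.3
time: 28.68
tcp_pos: [0.5499, 0.4437, 0.2044]
ee_rot: [[-0.815, -0.579, 0.003], [-0.579, 0.815, 0.003], [-0.004, 0.001, -1.0]]
contact_force: [-0.6, -0.4, -2.8]
finger_gap: 0.454
gripper_force: 30.0
time: 29.92
tcp_pos: [0.513, -0.0383, 0.2017]
ee_rot: [[-0.969, 0.248, 0.002], [0.248, 0.969, 0.001], [-0.001, 0.001, -1.0]]
contact_force: [1.7, 0.5, -2.2]
finger_gap: 0.453
gripper_force: 30.0
time: 31.05
tcp_pos: [0.5335, -0.3886, 0.2011]
ee_rot: [[-0.969, 0.247, 0.0], [0.247, 0.969, -0.0], [-0.0, -0.0, -1.0]]
contact_force: [-0.1, 0.3, -1.7]
finger_gap: 0.452
gripper_force: 30.0
{'time': 31.05, 'tcp_pos': [0.5335, -0.3886, 0.2011], 'ee_rot': [[-0.969, 0.2472, 0.0001], [0.2472, 0.969, -0.0], [-0.0001, -0.0, -1.0]], 'joint_pos': [0.2111, 0.5668, 0.5328, 1.57, -0.3126, 1.0906, 2.1419], 'finger_gap': 0.4524, 'contact_force': [-0.1241, 0.3042, -1.6559]}
```

```bash
python3 -m pendant '{"linear":[[0,0,-1],[0,0,-2.5],[0,0,-4],[0,0,-5],[0,0,-5.4]],"delta_rot":[[0,0,0],[0,0,0],[0,0,0],[0,0,0],[0,0,0]]}' >/dev/null;  python3 -m pendant '{"linear":[[0,0,-0.15],[0,0,-0.22],[0,0,-0.22]],"delta_rot":[[0,0,0],[0,0,0],[0,0,0]]}'; python3 -m pendant '{"linear":[[0,0,0],[0,0,0.2],[0,0,1],[0,0,3],[0,0,5]],"delta_rot":[[0,0,0],[0,0,0],[0,0,0],[0,0,0],[0,0,0]]}' 56 >/dev/null; python3 -m pendant '{"linear":[[-0.4,1.6,1],[-0.8,3.2,2],[-1.2,4.8,3],[-1.4,6.4,3],[-1.6,8,3]],"delta_rot":[[0,0,0],[0,0,0],[0,0,0],[0,0,0],[0,0,0]]}' >/dev/null; python3 -m pendant '{"linear":[[0,0,0],[0,0,0]],"delta_rot":[[0,0,0],[0,0,0]]}'; python3 - <<'E'
from h import *
state()
pic,dep,P=snap("wrist","w7");np.save("w7.npy",P);x,y,z=P[...,0],P[...,1],P[...,2]
print("top of view",np.nanmin(x),np.nanmax(x))
for n,lo,hi in(("pad",.002,.009),("scanner",.03,.06),("label",.03,.09)):
    for d in manip.regions_of("wrist",n)[:1]:
        np.save("m_"+n,d["mask"]); k=(d["mask"]&(z>lo)&(z<hi)).sum(); print(n,d["p"],np.round(d["bbox"]),k,rect(P,d["mask"],lo,hi) if k>50 else "")
pic,dep,T=snap("top","top4");np.save("topP.npy",T)
for n,lo,hi in(("battery0",.03,.045),("pad",.002,.009),("scanner",.03,.06)):
  for d in manip.regions_of("top",n)[:3]:
    k=(d["mask"]&(T[...,2]>lo)&(T[...,2]<hi)).sum(); print("top",n,round(d["p"],2),np.round(d["bbox"]),rect(T,d["mask"],lo,hi) if k>50 else '')
E
```

```text
time: 32.05
tcp_pos: [0.5345, -0.3881, 0.0336]
ee_rot: [[-0.969, 0.245, 0.001], [0.245, 0.969, -0.001], [-0.002, -0.0, -1.0]]
contact_force: [0.4, -0.1, -1.1]
finger_gap: 0.458
gripper_force: 30.0
time: 33.55
tcp_pos: [0.4861, -0.1485, 0.2732]
ee_rot: [[-0.969, 0.245, 0.001], [0.245, 0.969, -0.0], [-0.001, -0.0, -1.0]]
contact_force: [0.2, -0.4, 0.5]
finger_gap: 0.608
gripper_force: 0.0
{'time': 33.55, 'tcp_pos': [0.4861, -0.1485, 0.2732], 'ee_rot': [[-0.9694, 0.2455, 0.0012], [0.2455, 0.9694, -0.0003], [-0.0012, -0.0, -1.0]], 'joint_pos': [-0.2596, 0.231, 0.5571, 1.8517, -0.1366, 1.0954, 1.671], 'finger_gap': 0.6084, 'contact_force': [0.1875, -0.4068, 0.533]}
top of view 0.20043595982598483 2.0729824137583766
pad 0.89 [199.  62. 325. 230.] 8012 (8012, array([ 0.4827, -0.1277,  0.2103,  0.1201]), 2.2, array([ 0.4708, -0.1073,  0.0034]))
scanner 0.64 [226.  82. 299. 212.] 4262 (4262, array([ 0.4648, -0.1427,  0.156 ,  0.0554]), 5.5, array([ 0.4708, -0.141 ,  0.0456]))
label 0.68 [236. 235. 318. 320.] 2749 (2749, array([ 0.653 , -0.153 ,  0.0912,  0.1052]), 11.7, array([ 0.6678, -0.1547,  0.0643]))
top pad 0.74 [244. 215. 273. 267.] (509, array([0.4371, 0.0208, 0.0661, 0.1407]), 83.9, array([0.4427, 0.0199, 0.008 ]))
top pad 0.64 [289. 188. 333. 266.] (1389, array([ 0.4831, -0.1268,  0.2101,  0.1202]), 2.0, array([ 0.4813, -0.0994,  0.0044]))
top scanner 0.59 [310. 240. 325. 262.] (308, array([ 0.4187, -0.1437,  0.0613,  0.0383]), 2.5, array([ 0.4155, -0.1419,  0.0454]))
top scanner 0.44 [ 87. 177. 207. 273.] (1287, array([0.4793, 0.3258, 0.2513, 0.3108]), 1.1, array([0.4691, 0.3543, 0.0512]))
top scanner 0.21 [300. 143. 346. 183.] (692, array([ 0.6349, -0.1533,  0.0534,  0.1109]), 11.8, array([ 0.6305, -0.1536,  0.0492]))
```

View pics/w7.png

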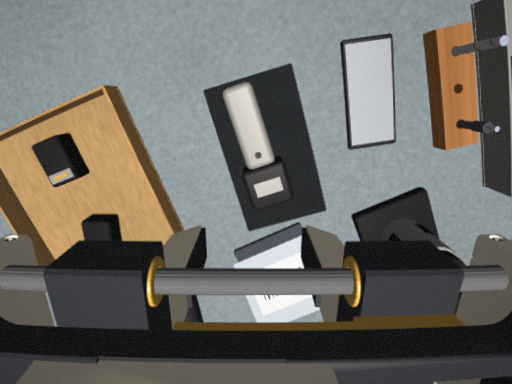

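View pics/top4.png

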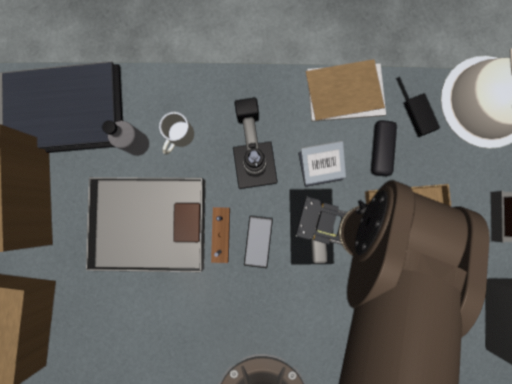

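Both packs lie in the tray in the wrist view (60,160) and (100,235), and the bin holds only the wallet in the top view. The scanner is on its pad, head at (268,183) in the wrist view, and the tag is unobstructed in the top view at (323,160). I'll fit the scanner's and the tag's poses now.

```bash
python3 - <<'E'
from h import *
P=np.load("w7.npy");x,y,z=P[...,0],P[...,1],P[...,2]
m=(abs(x-.465)<.1)&(abs(y+.14)<.045)&(z>.03)&(z<.06)
for nm,k in(("all",m),("handle",m&(x<.475)),("handle2",m&(x<.465)&(x>.40)),("head",m&(x>.495))): print(nm,rect(P,k,.03,.06),np.percentile(z[k],[5,50,95]).round(4))
xs=np.arange(.395,.545,.01)
for a in xs:
    q=P[m&(abs(x-a)<.005)]; print(a.round(3),q[:,1].min().round(4),q[:,1].max().round(4),((q[:,1].min()+q[:,1].max())/2).round(4))
for f in("topP.npy","sideP.npy"):
    T=np.load(f);x,y,z=T[...,0],T[...,1],T[...,2]
    k=(abs(x-.654)<.07)&(abs(y+.15)<.07)&(z>.03)&(z<.1); q=T[k]
    for _ in range(6):
        c=q.mean(0); n=np.linalg.svd(q-c,full_matrices=False)[2][2]; n*=np.sign(n[2]); q=T[k]; q=q[abs((q-c)@n)<.003]
    up=np.array([0,0,1])-n[2]*n; up/=np.linalg.norm(up); ly=np.cross(n,up)
    uv=np.c_[(q-c)@up,(q-c)@ly].astype(np.float32); r=cv2.minAreaRect(uv)
    ctr=c+up*r[0][0]+ly*r[0][1]
    print(f,len(q),"n",n.round(3),"tilt",np.degrees(np.arccos(n[2])).round(1),"up",up.round(3),"rect",np.round(r[1],3),round(r[2],1),"ctr",ctr.round(4))
    # white tag
    im=cv2.imread("pics/"+("top4" if f[0]=="t" else "side0")+".png").astype(int)
    V=k&(abs((T-c)@n)<.004); g=im.min(2); th=cv2.threshold(g[V].astype(np.uint8),0,255,cv2.THRESH_OTSU)[0]
    w=T[V&(g>th)]; uv=np.c_[(w-c)@up,(w-c)@ly].astype(np.float32); r=cv2.minAreaRect(uv); print(" tag",len(w),th,np.round(r[1],3),round(r[2],1),(c+up*r[0][0]+ly*r[0][1]).round(4),w.mean(0).round(4))
E
```

```text
all (4387, array([ 0.4646, -0.1412,  0.1569,  0.056 ]), 3.9, array([ 0.4704, -0.1412,  0.0456])) [0.0408 0.0456 0.0495]
handle (2298, array([ 0.4309, -0.1437,  0.0894,  0.0381]), 3.9, array([ 0.4292, -0.1433,  0.0448])) [0.0397 0.0448 0.0464]
handle2 (1713, array([ 0.4325, -0.1436,  0.0674,  0.0381]), 3.9, array([ 0.4313, -0.1432,  0.0448])) [0.04   0.0448 0.0462]
head (1503, array([ 0.5181, -0.1376,  0.0496,  0.056 ]), 3.8, array([ 0.5171, -0.1378,  0.0485])) [0.0459 0.0485 0.0501]
0.395 -0.165 -0.1276 -0.1463
0.405 -0.1647 -0.1263 -0.1455
0.415 -0.164 -0.1256 -0.1448
0.425 -0.1631 -0.125 -0.144
0.435 -0.1623 -0.1242 -0.1433
0.445 -0.1619 -0.1236 -0.1427
0.455 -0.1612 -0.1228 -0.142
0.465 -0.1608 -0.1224 -0.1416
0.475 -0.1596 -0.1217 -0.1406
0.485 -0.1606 -0.1127 -0.1367
0.495 -0.1667 -0.1112 -0.1389
0.505 -0.1666 -0.1102 -0.1384
0.515 -0.166 -0.1098 -0.1379
0.525 -0.165 -0.1089 -0.1369
0.535 -0.1645 -0.1088 -0.1366
0.545 -0.1625 -0.12 -0.1413
topP.npy 1376 n [-0.418 -0.08   0.905] tilt 25.2 up [0.889 0.17  0.425] rect [0.101 0.111] 0.6 ctr [ 0.6532 -0.1496  0.0599]
 tag 488 175.0 [0.063 0.088] 0.4 [ 0.6516 -0.1502  0.0592] [ 0.652  -0.1495  0.0597]
sideP.npy 1363 n [-0.413 -0.087  0.907] tilt 24.9 up [0.887 0.186 0.422] rect [0.113 0.1  ] 89.7 ctr [ 0.653  -0.1495  0.0594]
 tag 519 170.0 [0.062 0.088] 0.0 [ 0.6526 -0.1484  0.0593] [ 0.6521 -0.1492  0.0596]
```

```bash
python3 -m pendant '{"linear":[[-0.3,0.15,-1.5],[-0.58,0.25,-3],[-0.58,0.25,-4.5],[-0.58,0.25,-6],[-0.58,0.25,-7.3]],"delta_rot":[[0,0,1.1],[0,0,2.26],[0,0,2.26],[0,0,2.26],[0,0,2.26]]}' 56 35; python3 -m pendant '{"linear":[[0,0,-0.3],[0,0,-0.6],[0,0,-0.6],[0,0,-0.6]],"delta_rot":[[0,0,0],[0,0,0],[0,0,0],[0,0,0]]}'; python3 -m pendant '{"linear":[[0,0,0],[0,0,0],[0,0,0],[0,0,0]],"delta_rot":[[0,0,0],[0,0,0],[0,0,0],[0,0,0]]}' 25 35;python3 -c "
from h import *
state()"
```

```text
time: 34.58
tcp_pos: [0.4684, -0.1405, 0.052]
ee_rot: [[-0.998, -0.067, -0.0], [-0.067, 0.998, -0.0], [0.0, -0.0, -1.0]]
contact_force: [0.1, -0.0, -0.2]
finger_gap: 0.612
gripper_force: 0.0
time: 35.08
tcp_pos: [0.4693, -0.1404, 0.0365]
ee_rot: [[-0.998, -0.068, 0.002], [-0.068, 0.998, -0.0], [-0.002, -0.0, -1.0]]
contact_force: [0.6, 0.2, 1.3]
finger_gap: 0.604
gripper_force: 0.0
time: 35.58
tcp_pos: [0.4688, -0.1402, 0.0359]
ee_rot: [[-0.998, -0.068, 0.0], [-0.068, 0.998, 0.0], [-0.001, 0.0, -1.0]]
contact_force: [-1.4, 0.5, 5.8]
finger_gap: 0.413
gripper_force: 35.0
{'time': 35.575, 'tcp_pos': [0.4688, -0.1402, 0.0359], 'ee_rot': [[-0.9977, -0.0679, 0.0005], [-0.0679, 0.9977, 0.0002], [-0.0005, 0.0002, -1.0]], 'joint_pos': [-0.0721, 0.5367, 0.3416, 2.131, -0.3489, 0.5258, 2.1679], 'finger_gap': 0.4133, 'contact_force': [-1.4177, 0.5464, 5.8209]}
```

```bash
python3 -m pendant '{"linear":[[0,0,0.6],[0,0,1.6],[0,0,2.6],[0,0,3.6],[0,0,4.5]],"delta_rot":[[0,0,0],[0,0,0],[0,0,0],[0,0,0],[0,0,0]]}'; python3 -m pendant '{"linear":[[0,0,0],[0,0,0]],"delta_rot":[[0,0,0],[0,0,0]]}'>/dev/null; python3 - <<'E'
from h import *
from scipy.spatial.transform import Rotation as Ro
state(); s=manip.observe()
pic,dep,P=snap("wrist","w8");x,y,z=P[...,0],P[...,1],P[...,2]
t=np.array(s["tcp_pos"])
q=P[(x>t[0]+.02)&(x<t[0]+.09)&(abs(y-t[1])<.05)&(z>t[2]-.01)&(z<t[2]+.06)]
print("head",len(q),rect(q,np.ones(len(q),bool),0,1),np.percentile(q[:,2],[5,50,95]))
# handle behind
k=(x>t[0]-.09)&(x<t[0]-.02)&(abs(y-t[1])<.03)&(z>t[2]-.01)&(z<t[2]+.03);print("handle",k.sum(),rect(P,k,0,1))
if k.sum()>20:
    A=P[k]; A=A[abs(A[:,1]-np.median(A[:,1]))<.008]; print("pitch slope",np.polyfit(A[:,0],A[:,2],1))
L=np.array([.6525,-.1496,.0597]);n=np.array([-.415,-.083,.906]);n/=np.linalg.norm(n)
ax=np.cross([0,0,1],n);ang=np.arcsin(np.linalg.norm(ax));rv=ax/np.linalg.norm(ax)*ang
R=Ro.from_rotvec(rv).as_matrix()
yaw=np.radians(3.9);Rs=R@Ro.from_euler('z',yaw).as_matrix()
d=np.array([.0052-.055,0,.032])
T=L+.1*n+Rs@d
print("target",T.round(4),"units",((T-t)/.03).round(2),"rot",(np.degrees(rv)/8).round(2))
E
```

```text
time: 36.2
tcp_pos: [0.4682, -0.1402, 0.1714]
ee_rot: [[-0.998, -0.068, -0.0], [-0.068, 0.998, 0.0], [0.0, 0.0, -1.0]]
contact_force: [-0.3, -0.3, -1.9]
finger_gap: 0.412
gripper_force: 35.0
{'time': 36.45, 'tcp_pos': [0.468, -0.14, 0.1698], 'ee_rot': [[-0.9977, -0.0679, -0.0011], [-0.0679, 0.9977, 0.0004], [0.001, 0.0004, -1.0]], 'joint_pos': [-0.1945, 0.3195, 0.4777, 2.0261, -0.1952, 0.8404, 2.0323], 'finger_gap': 0.4165, 'contact_force': [-0.4098, -0.7494, -2.2889]}
head 1616 (1616, array([ 0.4916, -0.14  ,  0.0098,  0.0503]), 4.3, array([ 0.4909, -0.1438,  0.181 ])) [0.17638689 0.1810046  0.18251674]
handle 11452 (11452, array([ 0.4172, -0.1448,  0.0643,  0.0383]), 4.0, array([ 0.4138, -0.1448,  0.1787]))
pitch slope [0.02612571 0.16806652]
target [ 0.5526 -0.163   0.1584] units [ 2.82 -0.77 -0.38] rot [ 0.61 -3.07  0.  ]
```

```bash
python3 -m pendant '{"linear":[[0.6,-0.2,0.3],[1.2,-0.4,0.3],[1.8,-0.55,0.1],[2.4,-0.7,-0.2],[2.82,-0.77,-0.38]],"delta_rot":[[0.12,-0.62,0],[0.25,-1.24,0],[0.37,-1.86,0],[0.5,-2.5,0],[0.61,-3.07,0]]}'; python3 -m pendant '{"linear":[[0,0,0],[0,0,0],[0,0,0]],"delta_rot":[[0,0,0],[0,0,0],[0,0,0]]}'; python3 - <<'E'
from h import *
state(); s=manip.observe()
L=np.array([.6525,-.1496,.0597]);n=np.array([-.415,-.083,.906]);n/=np.linalg.norm(n)
Rt=np.array(s["ee_rot"]);t=np.array(s["tcp_pos"])
X,Y,Z=-Rt[:,0],Rt[:,1],-Rt[:,2]
W=t+.0498*X-.032*Z; S=W-.1*Z
up=np.array([0,0,1])-n[2]*n;up/=np.linalg.norm(up);ly=np.cross(n,up)
print("spot err mm",((S-L)@up*1000).round(1),((S-L)@ly*1000).round(1),"win z",((W-L)@n).round(4),"ang",np.degrees(np.arccos(Z@n)).round(2),"units fix",((L+.1*n-W)/.03).round(2))
pic,dep,P=snap("side","side2")
cv2.imwrite("pics/side2c.png",cv2.resize(pic[140:384,150:440,::-1],None,fx=2,fy=2))
T=snap("top")[2]
for d in manip.regions_of("side","battery0")[:4]: print(round(d["p"],2),np.nanmedian(P[d["mask"]],0).round(3))
E
```

```text
time: 37.12
tcp_pos: [0.5527, -0.1636, 0.1573]
ee_rot: [[-0.906, -0.079, 0.415], [-0.049, 0.995, 0.082], [-0.419, 0.054, -0.906]]
contact_force: [0.9, 0.6, -1.5]
finger_gap: 0.41
gripper_force: 35.0
time: 37.5
tcp_pos: [0.5535, -0.1629, 0.1593]
ee_rot: [[-0.906, -0.081, 0.414], [-0.051, 0.995, 0.083], [-0.419, 0.054, -0.906]]
contact_force: [0.0, -0.6, -2.4]
finger_gap: 0.416
gripper_force: 35.0
{'time': 37.5, 'tcp_pos': [0.5535, -0.1629, 0.1593], 'ee_rot': [[-0.9065, -0.0808, 0.4145], [-0.0508, 0.9953, 0.0828], [-0.4192, 0.054, -0.9063]], 'joint_pos': [0.1741, 0.3147, 0.1809, 2.1369, -0.741, 0.4094, 2.6205], 'finger_gap': 0.4158, 'contact_force': [0.0246, -0.5554, -2.4194]}
spot err mm 1.2 0.0 win z 0.1004 ang 0.04 units fix [-0.03 -0.01 -0.03]
0.87 [ 0.414 -0.407  0.037]
0.59 [ 0.535 -0.395  0.037]
0.3 [0.457 0.231 0.022]
```

View pics/side2c.png

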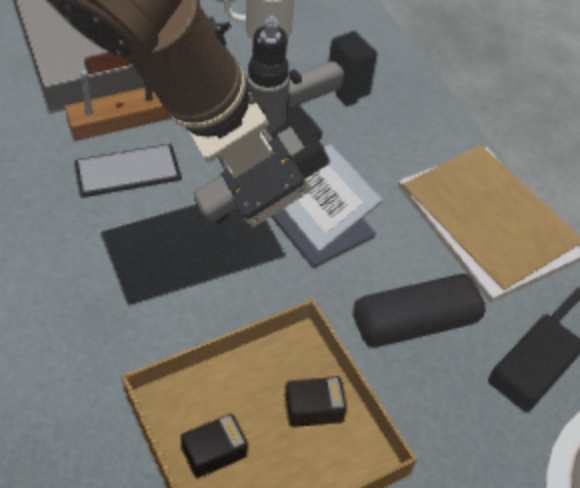

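Side view: the scanner is held over the tag (barcode at (325,195)) and both packs are in the tray at (213,445) and (315,400). The bit stands in the chuck at (270,35). Now I'll hold for two and a half seconds, then go back over the pad.

```bash
for i in 1 2 3 4; do python3 -m pendant '{"linear":[[0,0,0],[0,0,0],[0,0,0],[0,0,0],[0,0,0]],"delta_rot":[[0,0,0],[0,0,0],[0,0,0],[0,0,0],[0,0,0]]}' | head -2; done; python3 -m pendant '{"linear":[[-0.4,0.2,0.4],[-0.9,0.4,0.6],[-1.4,0.7,0.6],[-1.8,1,0.4],[-2.22,1.16,0.35]],"delta_rot":[[-0.12,0.62,0],[-0.25,1.24,0],[-0.37,1.86,0],[-0.5,2.5,0],[-0.61,3.07,0]]}' >/dev/null;  python3 -m pendant '{"linear":[[0,0,0],[0,0,0],[0,0,0]],"delta_rot":[[0,0,-0.2],[0,0,-0.2],[0,0,-0.2]]}'; python3 -c "
from h import *
state()"
```

```text
time: 38.28
tcp_pos: [0.5532, -0.1635, 0.1591]
time: 38.9
tcp_pos: [0.5532, -0.1634, 0.1591]
time: 39.52
tcp_pos: [0.5532, -0.1634, 0.1591]
time: 40.15
tcp_pos: [0.5532, -0.1634, 0.1591]
time: 41.15
tcp_pos: [0.4865, -0.1292, 0.1698]
ee_rot: [[-0.999, -0.039, 0.001], [-0.039, 0.999, 0.0], [-0.001, 0.0, -1.0]]
contact_force: [0.9, -0.4, -1.2]
finger_gap: 0.413
gripper_force: 35.0
{'time': 41.15, 'tcp_pos': [0.4865, -0.1292, 0.1698], 'ee_rot': [[-0.9993, -0.0386, 0.0013], [-0.0386, 0.9993, 0.0003], [-0.0013, 0.0003, -1.0]], 'joint_pos': [-0.2345, 0.3449, 0.5019, 1.9956, -0.2187, 0.8517, 1.9969], 'finger_gap': 0.4131, 'contact_force': [0.8711, -0.4119, -1.1627]}
```

```bash
python3 -m pendant '{"linear":[[0,0,-1],[0,0,-2],[0,0,-3],[0,0,-3.8],[0,0,-4.2]],"delta_rot":[[0,0,0],[0,0,0],[0,0,0],[0,0,0],[0,0,0]]}' >/dev/null;  python3 -m pendant '{"linear":[[0,0,-0.12],[0,0,-0.23],[0,0,-0.23],[0,0,-0.23]],"delta_rot":[[0,0,0],[0,0,0],[0,0,0],[0,0,0]]}'; python3 -m pendant '{"linear":[[0,0,0],[0,0,0],[0,0,0],[0,0,0],[0,0,0]],"delta_rot":[[0,0,0],[0,0,0],[0,0,0],[0,0,0],[0,0,0]]}' 56; python3 -m pendant '{"linear":[[0,0,0.8],[0,0,2],[0,0,4],[0,0,6],[0,0,7.5]],"delta_rot":[[0,0,0],[0,0,0],[0,0,0],[0,0,0],[0,0,0]]}' >/dev/null; python3 -m pendant '{"linear":[[0,0,0],[0,0,0],[0,0,0]],"delta_rot":[[0,0,0],[0,0,0],[0,0,0]]}'; python3 - <<'E'
from h import *
pic,dep,P=snap("wrist","w9");x,y,z=P[...,0],P[...,1],P[...,2]
m=(abs(x-.48)<.1)&(abs(y+.13)<.05)&(z>.03)&(z<.06);print("scanner",rect(P,m,.03,.06),np.percentile(z[m],[5,95]))
for d in manip.regions_of("wrist","pad")[:1]: print("pad",d["p"],rect(P,d["mask"],.002,.009))
pic,dep,T=snap("side","side3")
for d in manip.regions_of("side","battery0")[:3]: print("bat",round(d["p"],2),np.nanmedian(T[d["mask"]],0).round(3))
x,y,z=T[...,0],T[...,1],T[...,2];k=(np.hypot(x-.645,y-.032)<.014)&(z>.185);q=T[k];print("bit",len(q),q.max(0),q[q[:,2]>.203].mean(0))
for n in("phone","mug","flask","twist_bit","driver_bit","wallet"):
  for d in manip.regions_of("side",n)[:1]: print(n,round(d["p"],2),np.nanmedian(T[d["mask"]],0).round(3))
cv2.imwrite("pics/side3c.png",cv2.resize(pic[60:384,150:440,::-1],None,fx=1.8,fy=1.8))
E
```

```text
time: 42.28
tcp_pos: [0.487, -0.1286, 0.0372]
ee_rot: [[-0.999, -0.04, 0.001], [-0.04, 0.999, -0.0], [-0.001, -0.0, -1.0]]
contact_force: [0.6, -1.1, -1.4]
finger_gap: 0.412
gripper_force: 35.0
time: 42.9
tcp_pos: [0.4866, -0.1286, 0.0367]
ee_rot: [[-0.999, -0.04, 0.0], [-0.04, 0.999, 0.0], [-0.0, 0.0, -1.0]]
contact_force: [-0.1, -0.7, -0.5]
finger_gap: 0.611
gripper_force: 0.0
time: 43.9
tcp_pos: [0.4857, -0.1284, 0.2603]
ee_rot: [[-0.999, -0.04, -0.003], [-0.04, 0.999, 0.0], [0.003, 0.0, -1.0]]
contact_force: [0.1, 0.5, -0.9]
finger_gap: 0.609
gripper_force: 0.0
scanner (4524, array([ 0.4821, -0.1304,  0.1563,  0.0554]), 2.8, array([ 0.4876, -0.1302,  0.0455])) [0.04059612 0.04947145]
pad 0.74 (8300, array([ 0.4826, -0.1278,  0.209 ,  0.1196]), 2.2, array([ 0.4582, -0.1231,  0.0033]))
bat 0.88 [ 0.415 -0.408  0.037]
bat 0.81 [ 0.534 -0.396  0.037]
bit 58 [0.65299894 0.03911964 0.21023543] [0.64351069 0.03120698 0.20699584]
phone 0.6 [0.435 0.017 0.009]
mug 0.94 [0.735 0.238 0.068]
flask 0.55 [0.724 0.343 0.082]
twist_bit 0.52 [0.409 0.121 0.072]
driver_bit 0.6 [0.499 0.121 0.073]
wallet 0.57 [0.482 0.233 0.022]
```

View pics/side3c.png

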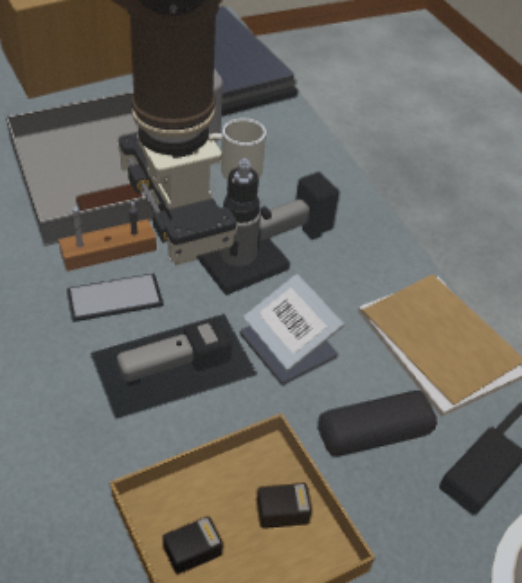

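The scanner lies right way up in the middle of its pad (170,355), and both packs are in the tray at (193,543) and (285,505). The bit is upright in the chuck at (243,175). Nothing else has moved, and the robot is clear of everything.

```bash
python3 -c "
from workcell import manip
print(manip.finish_job())"
```

```text
the job is handed in; nothing more can be done
None
```

The job is handed in, though no verdict came back: by my measurements the step drill is home and tight in the chuck, both packs found in the bin are in the tray, the tag was held in the scanner's aim for over 2 s, and the scanner is back in the middle of its pad.

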